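# Wind down the bench supply and clear the load parts

## Robot

A 6-joint arm with a two-finger parallel gripper is mounted at the origin on the work surface. World frame = base frame: x ahead of the robot, y to its left, z up, the work surface at z = 0. Lengths are in m, angles in rad, forces in N, time in s.
With the tool pointing down it reaches from about 0.3 to 0.85 m from the base axis. Payload 4.2 kg.
Tool frame: the origin (TCP) lies at the very end of the fingers, on their centre line; the grasp point (between the pads) lies 19 mm behind it; y points along the fingers, x is the direction in which the jaws open and shut, and the axes are right-handed (so a half turn about y gives the same grasp; the last joint's range is limited). The gripper opens to 91 mm and grips with 3 to 60 N. Pads are 32 mm wide; open, the fingers measure 118 mm over their backs; the gripper's body (76 mm by 178 mm) begins 60 mm behind the grasp point.
Start: joints at [-0.02, 0.32, 1.565, -0, 1.257, -0.02], TCP at [0.575, 0, 0.191] pointing down, gripper open.
Joint ranges: [-3.11, 3.11], [-0.84, 2.01], [0.21, 2.61], [-1.34, 4.49], [0.05, 2.63], [-2.56, 2.56]. Speed limits (rad/s): [2.57, 2.57, 3.14, 3.14, 3.14, 3.14].

## Interface

Orientations are given as a unit quaternion [x, y, z, w].
In Python, from station import env gives the robot as it stands. The module is installed in compiled form; this text tells all that it offers.
- The arm moves only by the shell command python3 -m jog 'ROWS' [FORCE]. ROWS is JSON, a list of rows, each a list of 3 entries, a list of its own where there are three numbers: the shift along the world's x, y, z in cm, then the turn, a rotation vector about the world's x, y, z in degrees, then the closure, from -1 (fully open) to 1 (shut), so that 0 is half open. A call has 1 to 20 rows; each row is the pose to reach, as a shift and turn from the pose commanded when the call began; what a row does not reach only later rows make up. A row lasts 1/12 s, in which the tool goes at most 41.7 mm and 7.16 degrees, less where a joint would pass 70% of its speed; a pose out of reach is approached as far as the arm can. A call with a gripper value outside its range is refused whole. The fingers move at their own pace and stop on an object; FORCE is the grip in N (left out, the last holds). Time passes only in rows, so rows that repeat a pose let the fingers close. It gives the time, the measured TCP pose, the force and the opening at its end, in the units of the state.
- env.state(): the state, without advancing time (a new reading comes with each control period).
- env.snapshot(name): name is "scene" or "side" or "wrist"; returns the picture (420x560x3 uint8, red, green, blue); there is no depth.
- env.camera_model(name): a dict with "mtx" (3x3 intrinsics, pixels), "k1" (the pictures are not rectified: a ray, as slopes to the right and down, at radius r is drawn at 1 + k1 r^2 times it, then the intrinsics apply), "rvec" (rotation vector, rad) and "tvec" (3), from world to camera coordinates, as OpenCV has them; the wrist camera has in their place "mount" (4x4, takes a point from camera to tool coordinates, whose origin is the TCP and whose axes are the tool frame's). Camera axes: x right, y down, z forward; pixel columns grow to the right and rows downward; lengths in m; the calibration is good to about 2 mm. A picture is of the moment at which its call begins: read the wrist's pose just before it. camera_model takes no time and is no camera call.
- env.close_job(): hands the job in, once; it reports no verdict.
The state is a dict: "time_s": time; "q": joint angles; "qd": joint speeds; "effort": joint torques, N m; "tcp_pos": TCP position; "eef_rot": TCP orientation; "force": force on the tool from outside, world axes, zero at the start; "ft_torque": the same for the moment, N m; "opening": finger opening in m.
Only numpy, scipy, OpenCV 4.12 (cv2) and the standard library are available. Lean on these libraries where they do the work, as an engineer would, in place of code of your own. Each camera call takes 0.05 s, during which the arm holds its last target.

## Task

Shut the test bench down: first turn the big round knob on the sloping power supply fully anticlockwise, until it rests against its end stop. Only then put the finned heatsink and the ribbed metal power resistor into the open grey tray and leave them there. Do not shove or twist the supply, which stands loose on the table, and leave the other things on the bench where they are.

Things in the scene. Friction and masses are not known exactly. Their poses are not given: they have to be found in the camera images.
- knob (a joint): angle of the supply's round knob in rad: 0 = hard against the anticlockwise end stop, grows clockwise (seen from above the panel) up to 4.71 at the other stop. It starts somewhere between 1.7 and 2.6, so one grasp does not turn it far enough; it stays where it is left; it takes about 0.1 N m to turn, so a light grip slips
- knob_grip (a point): grip point of the knob, on its axis, 24 mm above the panel. Fluted black cylinder, diameter 36 mm, 30 mm tall, light pointer line on top. The frame turns with the knob; z = its axis, out of the panel. At the end stop the pointer shows to the panel's near left seen from the robot (its widest tick). Nothing else on the panel is over 4 mm high
- supply: low power supply, about 1.8 kg, loose on the table. 150 mm deep (x, front to -x), 200 mm wide (y). Its top panel slopes up from 30 mm high at the front to 66 mm at the back (0.236 rad); normal and knob axis lean to the front: (-0.233, 0, 0.972) here. Origin: centre of the underside, z up. knob_grip lies at (-0.017, 0.032, 0.069)
- supply_corner (a point): back right lower corner of the supply's case (x = +75 mm, y = -100 mm of the supply)
- tray: open plain grey tray, fixed to the table, outside 140 mm (x) by 180 mm (y), 45 mm high, walls 4 mm. Origin: centre of the underside, z up
- heatsink: aluminium heatsink 44 mm (x) by 30 mm (y) by 25 mm high, fins upward and along x; grasp it across y. Origin: centre of the underside
- capacitor: bystander: black can capacitor standing upright, 30 mm diameter, 42 mm high, aluminium disc on top. Origin: centre of the underside, z along its axis
- resistor: ribbed metal-cased power resistor, 46 mm (x) by 18 mm (y) by 22 mm high, with a 5 mm thick 12 mm long terminal pin at each x end; grasp it across y. Origin: centre of the underside
- relay: bystander: small black relay block 16 by 28 by 16 mm. Origin: centre of the underside
- toroid: bystander: copper ring core lying flat, 30 mm outside, 14 mm hole, 12 mm high. Origin: centre of the underside
- screwdriver: bystander: screwdriver 150 mm long lying along its x
- spool: bystander: solder spool standing on its flange, 54 mm diameter, 40 mm high. Origin: centre of the underside
- multimeter: bystander: hand multimeter lying on its back, 150 mm (x) by 75 mm (y) by 38 mm with its dial. Origin: centre of the underside
- breadboard: bystander: white breadboard with chips, 55 mm (x) by 165 mm (y) by 13 mm. Origin: centre of the underside
There are look-alikes about, which are no part of the job. Several things look just like the resistor: the one meant starts farthest to the robot's right. Leave any pink look-alike of the tray alone.

How it is judged:
By the outcome, as a careful person would: the job done as asked, in the order asked, and still so for the second after the job is handed in, with the robot touching nothing.
It also fails if it takes over 72 s, if anything falls off the work surface, if the arm or the gripper's body presses on something with over 40 N, if the wrist force passes 120 N, or if a joint passes its speed limit or range.

## Working session

There is one attempt and no reset: what is moved stays moved. The work goes in short steps, Python scripts to look and compute and a shell command to move; the robot and the scene stay as the last step left them, time stands still between calls to the robot, and variables do not carry over. Pictures are saved under pics/ and viewed, and the job is handed in when it is done.

```bash
ls; mkdir -p pics
python3 - <<'E'
from station import env
import cv2
s=env.state(); print({k:(v if not hasattr(v,'tolist') else v.tolist()) for k,v in s.items()})
for n in ["scene","side","wrist"]:
    im=env.snapshot(n); cv2.imwrite(f"pics/{n}0.png",im[:,:,::-1]); print(n,env.camera_model(n))
E
```

```text
pics
{'time_s': 0.0, 'q': [-0.01995602979491965, 0.32030472285637157, 1.5656860720180035, -2.707099324048831e-05, 1.2574055263638289, -0.019988123858068516], 'qd': [0.0005880452287471572, 0.0014487968057387947, -0.0010549971241659523, 0.00026298349359008514, 0.0024804072650527836, -0.0005581342593491046], 'effort': [-0.0005014590351493098, -41.24656319618225, -23.197349309921265, 0.07288268767297268, 0.04581984132528305, -0.00014187006854626816], 'tcp_pos': [0.574444436525377, 2.7897128080534562e-05, 0.1900102314889488], 'eef_rot': [-0.7071028586268616, 0.0006234415368843171, 0.0006520531142174144, 0.70711012824673], 'force': [-0.2344604039910075, 0.12053309886976912, -0.10138266559698356], 'ft_torque': [0.03206477878479668, -0.03349551073974175, -0.023982116802263635], 'opening': 0.0913031250066989}
scene {'mtx': array([[391.91813326,   0.        , 281.01713435],
       [  0.        , 391.91813326, 212.16109289],
       [  0.        ,   0.        ,   1.        ]]), 'k1': 0.01861317552217605, 'rvec': array([ 1.63276918,  2.05364537, -0.71774351]), 'tvec': array([ 0.12959431, -0.33341
[... 171 characters left out ...]
  1.        ]]), 'k1': -0.0716481907116471, 'rvec': array([ 0.31808137, -2.78890814,  1.18505762]), 'tvec': array([0.49322876, 0.13033366, 0.86040485])}
wrist {'mtx': array([[301.40940699,   0.        , 276.14492147],
       [  0.        , 301.40940699, 208.36756765],
       [  0.        ,   0.        ,   1.        ]]), 'k1': -0.06295055155660266, 'mount': array([[ 9.99999964e-01,  4.78442159e-05,  2.62344080e-04,
        -3.68963712e-04],
       [-2.38060948e-04, -2.83148237e-01,  9.59076128e-01,
        -1.93514422e-01],
       [ 1.20168509e-04, -9.59076156e-01, -2.83148216e-01,
         8.02299112e-02],
       [ 0.00000000e+00,  0.00000000e+00,  0.00000000e+00,
         1.00000000e+00]])}
```

View pics/scene0.png

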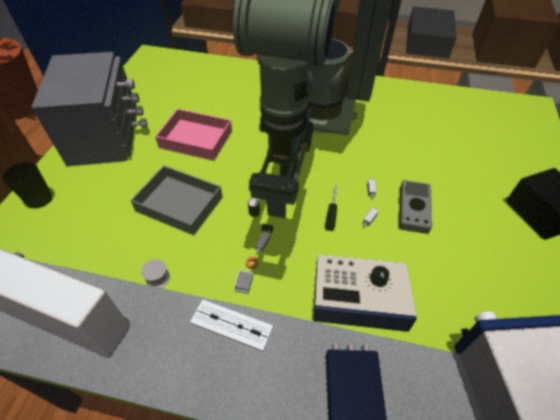

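View pics/side0.png

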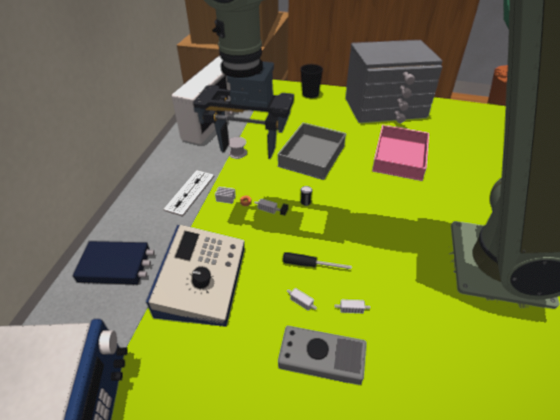

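View pics/wrist0.png

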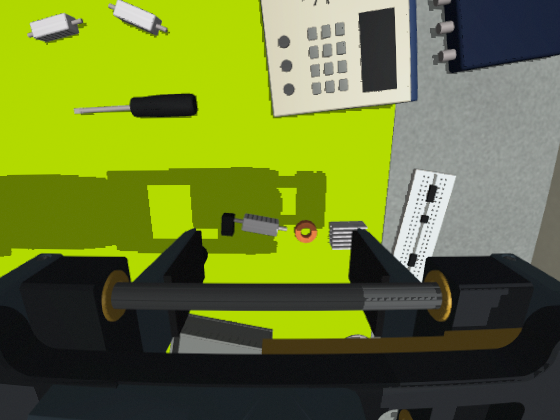

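```bash
cat > h.py <<'E'
import numpy as np,cv2
from scipy.spatial.transform import Rotation as R
from station import env
def cam(n,st=None):
    m=env.camera_model(n)
    if 'mount' in m:
        st=st or env.state()
        T=np.eye(4);T[:3,:3]=R.from_quat(st['eef_rot']).as_matrix();T[:3,3]=st['tcp_pos']
        T=np.linalg.inv(T@np.array(m['mount']))
    else:
        T=np.eye(4);T[:3,:3]=cv2.Rodrigues(np.array(m['rvec']))[0];T[:3,3]=m['tvec']
    return m['mtx'],np.array([m['k1'],0,0,0.]),T
def ray(c,px):
    K,d,T=c
    u=cv2.undistortPoints(np.array(px,float).reshape(-1,1,2),K,d).reshape(-1,2)
    v=np.c_[u,np.ones(len(u))]@T[:3,:3]
    o=-T[:3,:3].T@T[:3,3]
    return o,v
def onz(c,px,z):
    o,v=ray(c,px); z=np.broadcast_to(z,len(v)); return o+v*((z-o[2])/v[:,2])[:,None]
def proj(c,P):
    K,d,T=c
    return cv2.projectPoints(np.array(P,float).reshape(-1,3),cv2.Rodrigues(T[:3,:3])[0],T[:3,3],K,d)[0].reshape(-1,2)
def crop(im,x0,y0,x1,y1,f,name):
    cv2.imwrite(name,cv2.resize(im[y0:y1,x0:x1,::-1],None,fx=f,fy=f,interpolation=cv2.INTER_CUBIC))
E
python3 - <<'E'
from h import *
w=cv2.imread('pics/wrist0.png')[:,:,::-1];s=cv2.imread('pics/scene0.png')[:,:,::-1];d=cv2.imread('pics/side0.png')[:,:,::-1]
crop(w,210,190,390,260,4,'pics/w0c.png')
crop(s,300,160,440,340,4,'pics/s0c.png'); crop(s,120,160,300,360,3,'pics/s0b.png')
crop(d,140,170,320,330,4,'pics/d0c.png')
c=cam('wrist')
print(onz(c,[[262,225],[348,235],[53,27],[138,17],[306,232],[228,223]],.015).round(3))
c=cam('scene');print(onz(c,[[262,242],[371,187],[370,217],[178,198],[195,133]],.015).round(3))
E
```

```text
[[ 0.556 -0.051  0.015]
 [ 0.669 -0.065  0.015]
 [ 0.318  0.188  0.015]
 [ 0.42   0.194  0.015]
 [ 0.613 -0.061  0.015]
 [ 0.512 -0.048  0.015]]
[[ 0.558 -0.052  0.015]
 [ 0.319  0.188  0.015]
 [ 0.422  0.194  0.015]
 [ 0.473 -0.301  0.015]
 [ 0.218 -0.35   0.015]]
```

View pics/w0c.png

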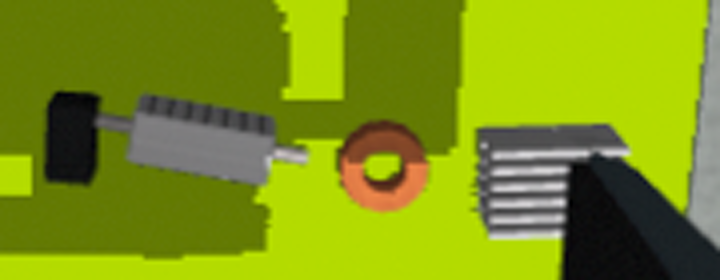

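View pics/s0c.png

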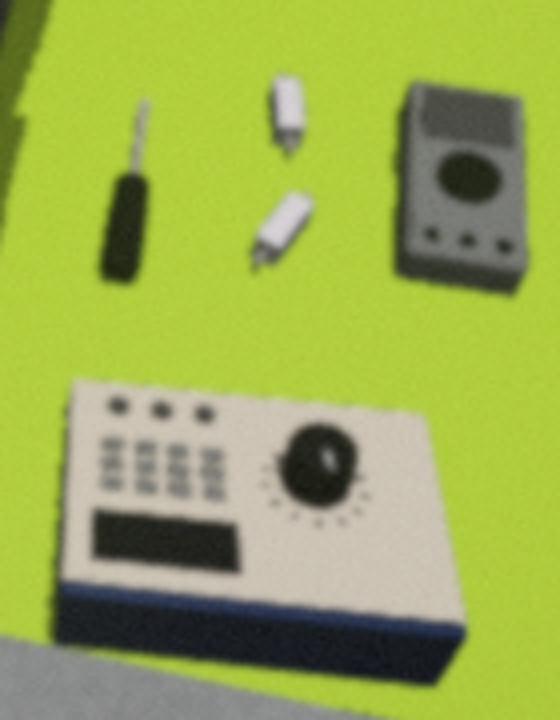

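View pics/s0b.png

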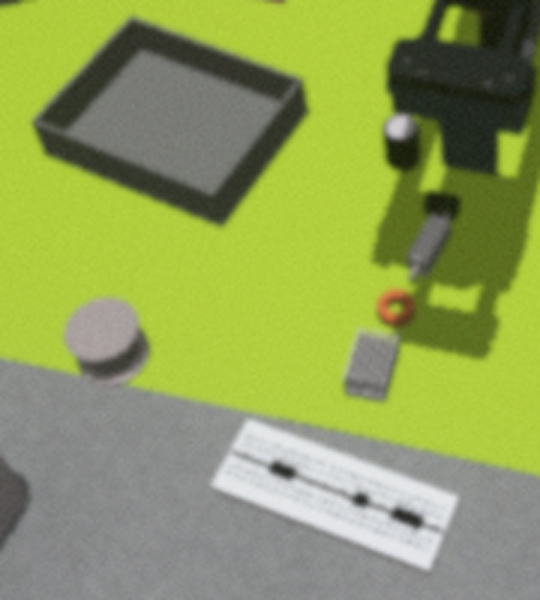

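View pics/d0c.png

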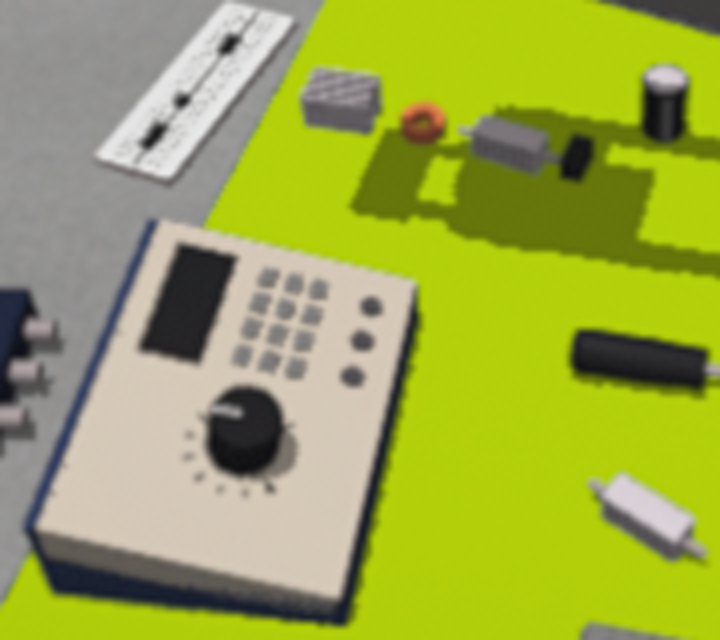

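```bash
cat > sup.py <<'E'
from h import *
from scipy.optimize import least_squares
cs=np.array([[.075,-.1,.066],[.075,.1,.066],[-.075,-.1,.03],[-.075,.1,.03]])
side=np.array([[155,222],[32,525],[415,285],[345,600]])/4+[140,170]
scn=np.array([[65,585],[462,627],[78,380],[422,412]])/4+[300,160]
def W(p,P): 
    c,s=np.cos(p[2]),np.sin(p[2]); return np.array(P)@np.array([[c,-s,0],[s,c,0],[0,0,1]]).T+[p[0],p[1],0]
C={n:cam(n) for n in('side','scene')}
def f(p): return np.r_[(proj(C['side'],W(p,cs))-side).ravel(),(proj(C['scene'],W(p,cs))-scn).ravel()]
if __name__=='__main__':
    r=least_squares(f,[.65,.15,0]);print(r.x.round(4),r.fun.round(1))
    p=r.x; print('grip',W(p,[[-.017,.032,.069]]),'axis',W([0,0,p[2]],[[-.233,0,.972]]))
    g=np.array([-.017,.032,.069])+6e-3*np.array([-.233,0,.972])
    for n in C: print(n,proj(C[n],W(p,[g])))
    print('side knobtop px seen',np.array([245,412])/4+[140,170])
E
python3 sup.py
```

```text
[0.6302 0.1926 0.1152] [-1.6 -2.2 -2.5 -0.2  1.3 -1.4  0.1 -0.2 -0.4 -0.4  2.6  0.  -1.3 -2.4
  0.9 -1.9]
grip [[0.60964785 0.22247678 0.069     ]] axis [[-0.23145486 -0.02678891  0.972     ]]
side [[202.57213242 273.49334381]]
scene [[381.35965731 269.60501796]]
side knobtop px seen [201.25 273.  ]
```

```bash
python3 -m jog '[[[1,4,0],[0,0,0],-1],[[2,8,0],[0,0,0],-1],[[3,12,0],[0,0,0],-1],[[3,12,0],[0,0,0],-1],[[3,12,0],[0,0,0],-1],[[3,12,0],[0,0,0],-1]]' 15
python3 - <<'E'
from h import *
st=env.state();im=env.snapshot('wrist');c=cam('wrist',st)
cv2.imwrite('pics/w1.png',im[:,:,::-1])
np.savez('w1.npz',T=c[2]);print(st['tcp_pos'],st['eef_rot'])
crop(im,200,0,480,240,2.8,'pics/w1c.png')
E
```

```text
time_s: 0.65
tcp_pos: [0.6046, 0.1197, 0.1904]
eef_rot: [0.707, -0.0, -0.001, -0.707]
force: [-0.5, -0.1, 0.2]
opening: 0.0911
[0.60459251 0.11968155 0.19036486] [ 7.07441258e-01 -1.48583946e-04 -6.41184163e-04 -7.06771839e-01]
```

View pics/w1.png

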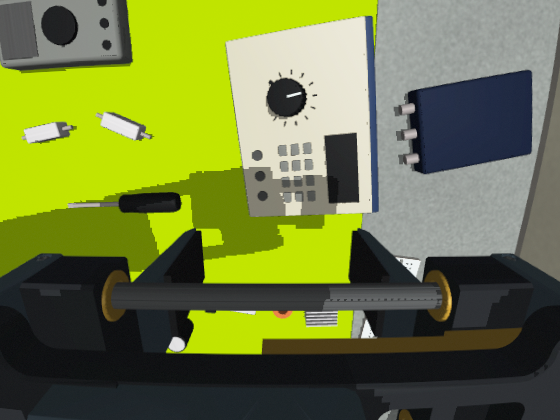

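View pics/w1c.png

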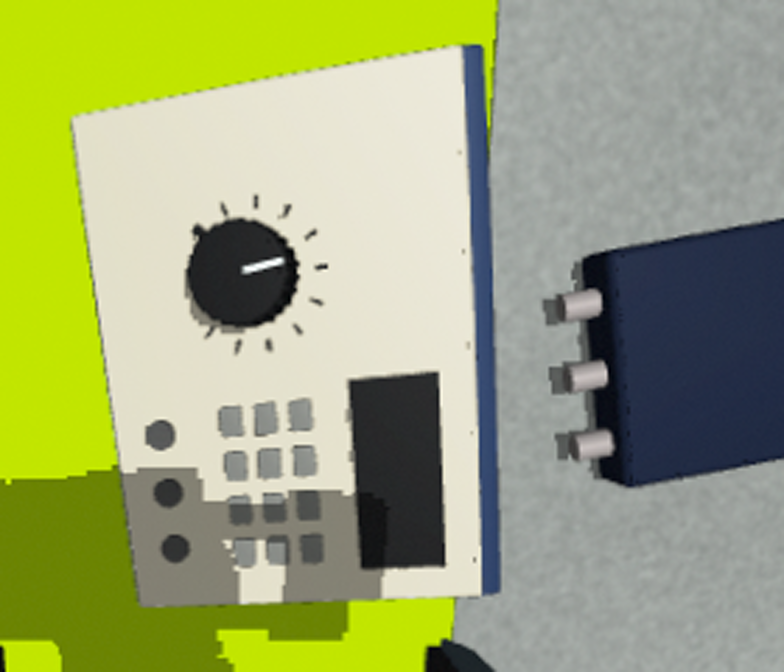

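```bash
cat > sup2.py <<'E'
from sup import *
T=np.load('w1.npz')['T'];cw=(cam('side')[0]*0+env.camera_model('wrist')['mtx'],np.array([env.camera_model('wrist')['k1'],0,0,0]),T)
q=lambda a:np.array(a,float)/2.8+[200,0]
wp=q([[498,592],[480,45],[140,606],[72,117]])
ax=np.array([-.233,0,.972]);g=np.array([-.017,.032,.069])
top=g+.006*ax; kn=q([[243,273]])
def f2(p): return np.r_[(proj(cw,W(p,cs))-wp).ravel(),2*(proj(cw,W(p,[top]))-kn).ravel()]
r=least_squares(f2,[.63,.19,.1]);p=r.x;print(p.round(4),r.fun.round(1))
G=W(p,[g])[0];A=W([0,0,p[2]],[ax])[0];print('grip',G,'axis',A)
# knob circle: direct
o,v=ray(cw,kn);Tp=W(p,[top])[0];t=(Tp-o)@A/(v@A);print('knob direct grip',o+v[0]*t[0]-.006*A)
o,v=ray(cw,q([[243,270],[285,262]]));t=(Tp-o)@A/(v@A);P=o+v*t[:,None];d=P[1]-Tp
ex=W([0,0,p[2]],[[.972,0,.233]])[0];ey=np.cross(A,ex)
for D in(d,P[1]-P[0]): print('dir',np.degrees(np.arctan2(D@ey,D@ex)),'theta',np.radians(135)-np.arctan2(D@ey,D@ex))
for n in C: print(n,proj(C[n],W(p,[top])))
E
python3 sup2.py
```

```text
[0.6349 0.1911 0.1107] [ 2.7  2.2  3.9 -1.9 -0.3  1.1 -0.6 -0.6 -2.7  0.2]
grip [0.61449361 0.22098104 0.069     ] axis [-0.23157269 -0.02575049  0.972     ]
knob direct grip [0.6158138  0.22106226 0.06931668]
dir 6.1565640260403836 theta 2.2487421773281024
dir 3.2219331840966836 theta 2.2999611478505932
side [[200.50869395 272.41355977]]
scene [[380.48760067 271.42695496]]
```

```bash
python3 -m jog '[[[-0.2,3.5,-1],[0.5,-6,0],-1],[[-0.5,7,-2.5],[1,-12,0],-1],[[-0.9,9.9,-4.4],[1.5,-13.4,0],-1],[[-0.9,9.9,-4.4],[1.5,-13.4,0],-1],[[-0.9,9.9,-4.4],[1.5,-13.4,0],-1],[[-0.9,9.9,-4.4],[1.5,-13.4,0],-1]]'
python3 - <<'E'
from h import *
st=env.state();im=env.snapshot('wrist');c=cam('wrist',st)
np.savez('w2.npz',T=c[2]);print(st['tcp_pos'],R.from_quat(st['eef_rot']).as_matrix()[:,1],st['q'])
crop(im,150,80,400,280,3,'pics/w2c.png')
E
```

```text
time_s: 1.2
tcp_pos: [0.5968, 0.2178, 0.1477]
eef_rot: [-0.693, -0.083, -0.083, 0.711]
force: [-0.4, -0.2, -0.0]
opening: 0.0913
[0.59679565 0.21775176 0.14765974] [ 0.23285823  0.0253843  -0.97217935] [ 0.36535042  0.32615681  1.69570446 -0.07648949  0.89220715  0.4076794 ]
```

View pics/w2c.png

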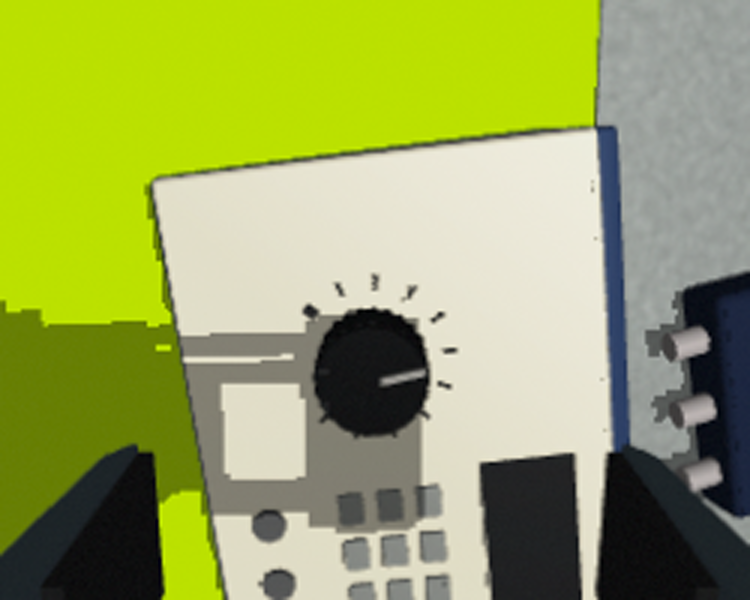

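```bash
cat > kn.py <<'E'
from h import *
import sys
m=env.camera_model('wrist')
def fit(T,A,obs,G0,ptr=None,p2=.1107):
    from scipy.optimize import least_squares
    c=(m['mtx'],np.array([m['k1'],0,0,0]),T)
    e1=np.cross([0,1,0],A);e1/=np.linalg.norm(e1);e2=np.cross(A,e1);a=np.linspace(0,6.283,120)
    ring=.018*(np.cos(a)[:,None]*e1+np.sin(a)[:,None]*e2)
    def f(xy):
        G=G0+xy[0]*e1+xy[1]*e2
        q=proj(c,np.r_[G+.006*A+ring,G-.024*A+ring])
        return np.array([q[:,0].min(),q[:,0].max(),q[:,1].min(),q[:,1].max()])-obs
    r=least_squares(f,[0,0],x_scale=1e-3,diff_step=1e-3);G=G0+r.x[0]*e1+r.x[1]*e2
    print('grip',G.round(4),'res',r.fun.round(2))
    return c,G
if __name__=='__main__':
    st=env.state();T=np.load('w2.npz')['T'];A=np.array([-.2316,-.0257,.972])
    obs=np.array([314/3+150,429/3+150,308/3+80,437/3+80])
    c,G=fit(T,A,obs,np.array([.6145,.221,.069]))
    tip=np.array([425,374])/3+[150,80];o,v=ray(c,[tip]);P=o+v[0]*(((G+.006*A-o)@A)/(v[0]@A));d=P-G-.006*A
    th=.1107;ex=np.array([np.cos(th)*.972,np.sin(th)*.972,.233]);ey=np.cross(A,ex)
    print('theta',np.radians(135)-np.arctan2(d@ey,d@ex),np.linalg.norm(d))
    t=(G-np.array(st['tcp_pos']))
    print('rel in axis/perp',t@A,t-(t@A)*A)
E
python3 kn.py
```

```text
grip [0.6131 0.2214 0.0687] res [-0.24  0.24 -0.41  0.41]
theta 2.2870510892000695 0.01677251473546478
rel in axis/perp -0.08089710118808595 [-0.00294604  0.00168443 -0.00073374]
```

```bash
python3 -m jog '[[[-0.3,0.2,-0.1],[6.95,0.77,-29.2],-1],[[-0.3,0.2,-0.1],[6.95,0.77,-29.2],-1],[[-0.3,0.2,-0.1],[6.95,0.77,-29.2],-1],[[-0.3,0.2,-0.1],[6.95,0.77,-29.2],-1],[[-0.3,0.2,-0.1],[13.9,1.54,-58.3],-1],[[-0.3,0.2,-0.1],[13.9,1.54,-58.3],-1],[[-0.3,0.2,-0.1],[13.9,1.54,-58.3],-1],[[-0.3,0.2,-0.1],[13.9,1.54,-58.3],-1],[[-0.3,0.2,-0.1],[20.84,2.31,-87.5],-1],[[-0.3,0.2,-0.1],[20.84,2.31,-87.5],-1],[[-0.3,0.2,-0.1],[20.84,2.31,-87.5],-1],[[-0.3,0.2,-0.1],[20.84,2.31,-87.5],-1],[[-0.3,0.2,-0.1],[20.84,2.31,-87.5],-1],[[-0.3,0.2,-0.1],[20.84,2.31,-87.5],-1],[[-0.3,0.2,-0.1],[20.84,2.31,-87.5],-1],[[-0.3,0.2,-0.1],[20.84,2.31,-87.5],-1]]'
cat > rel.py <<'E'
from h import *
st=env.state();A=np.array([-.2316,-.0257,.972]);G=np.array([.6131,.2214,.0687])
M=R.from_quat(st['eef_rot']).as_matrix();t=G-np.array(st['tcp_pos'])
print('t',st['time_s'],'tcp above grip',-t@A,'perp err',(t-(t@A)*A).round(4),'tool y',M[:,1].round(3),'jaw x',M[:,0].round(3));print('q',np.round(st['q'],2),'F',np.round(st['force'],2),'M',np.round(st['ft_torque'],3),'Maxis',np.dot(st['ft_torque'],A).round(3),st['opening'])
E
python3 rel.py
python3 - <<'E'
from h import *
st=env.state();im=env.snapshot('wrist');c=cam('wrist',st);np.savez('w3.npz',T=c[2])
crop(im,150,80,400,280,3,'pics/w3c.png')
E
```

```text
time_s: 2.58
tcp_pos: [0.5938, 0.2202, 0.1464]
eef_rot: [-0.432, 0.444, -0.549, 0.562]
force: [0.7, -0.2, 0.3]
opening: 0.0912
t 2.5833 tcp above grip 0.08004074690757183 perp err [ 0.0008 -0.0009  0.0001] tool y [ 0.233  0.025 -0.972] jaw x [ 0.004 -1.    -0.025]
q [ 0.37  0.32  1.7  -0.08  0.89  1.98] F [ 0.73 -0.23  0.28] M [ 0.053  0.291 -0.009] Maxis -0.028 0.09121452653724768
```

View pics/w3c.png

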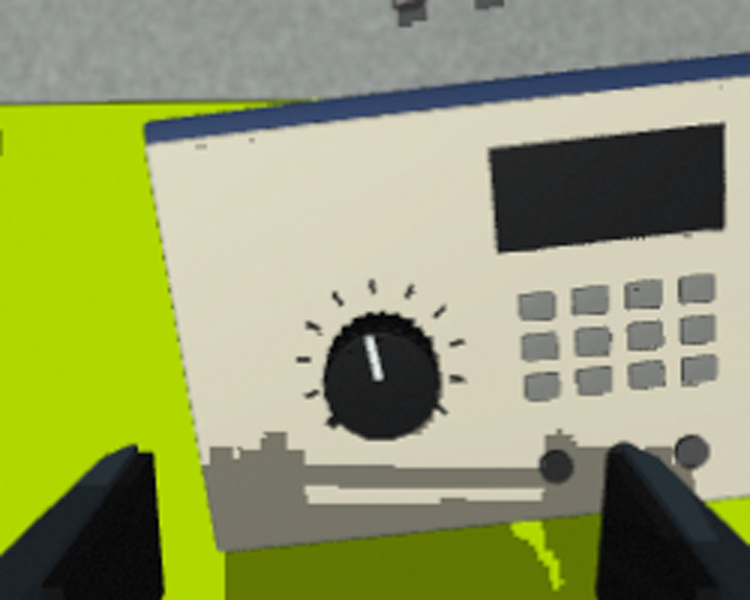

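Run:
```python
from kn import *
T=np.load('w3.npz')['T'];A=np.array([-.2316,-.0257,.972])
c,G=fit(T,A,np.array([323/3+150,441/3+150,311/3+80,440/3+80]),np.array([.6131,.2214,.0687]))
t=G-np.array(env.state()['tcp_pos']);print((t-(t@A)*A).round(4),t@A)
th=.1107;ex=np.array([np.cos(th)*.972,np.sin(th)*.972,.233]);ey=np.cross(A,ex)
tip=np.array([369,336])/3+[150,80];o,v=ray(c,[tip]);P=o+v[0]*(((G+.006*A-o)@A)/(v[0]@A));d=P-G-.006*A
print('theta',np.radians(135)-np.arctan2(d@ey,d@ex))
```

```text
grip [0.6129 0.2211 0.0686] res [ 0.25 -0.25 -0.46  0.44]
[ 0.0008 -0.0014  0.0001] -0.0798940838873626
theta 2.2224666181935575
```

```bash
python3 -m jog '[[[0.6,0,-2],[0,0,0],-0.4],[[1,0,-4],[0,0,0],-0.4],[[1.5,0.1,-6],[0,0,0],-0.4],[[2,0.1,-8],[0,0,0],-0.4],[[2.1,0.1,-8.6],[0,0,0],-0.4],[[2.3,0.1,-9.4],[0,0,0],-0.4],[[2.3,0.1,-9.4],[0,0,0],-0.4],[[2.3,0.1,-9.4],[0,0,0],-0.4]]' 3
python3 rel.py
```

```text
time_s: 3.3
tcp_pos: [0.6164, 0.2221, 0.0525]
eef_rot: [-0.432, 0.444, -0.549, 0.562]
force: [0.8, 0.1, 0.9]
opening: 0.0638
t 3.3 tcp above grip -0.016572333402369868 perp err [ 0.0005 -0.0003  0.0001] tool y [ 0.233  0.026 -0.972] jaw x [ 0.003 -1.    -0.026]
q [ 0.36  0.45  1.77 -0.09  0.69  1.99] F [0.83 0.07 0.94] M [0.023 0.185 0.02 ] Maxis 0.009 0.06382670218789752
```

```bash
python3 -m jog '[[[0,0,0],[0,0,0],1],[[0,0,0],[0,0,0],1],[[0,0,0],[0,0,0],1],[[0,0,0],[0,0,0],1],[[0,0,0],[0,0,0],1],[[0,0,0],[0,0,0],1]]' 3
python3 rel.py
```

```text
time_s: 3.8
tcp_pos: [0.6163, 0.2222, 0.0525]
eef_rot: [-0.431, 0.444, -0.549, 0.562]
force: [-0.5, 1.2, 2.0]
opening: 0.027
t 3.8 tcp above grip -0.01648278298920211 perp err [ 0.0006 -0.0004  0.0001] tool y [ 0.233  0.026 -0.972] jaw x [ 0.003 -1.    -0.026]
q [ 0.36  0.45  1.77 -0.09  0.69  1.99] F [-0.46  1.16  1.98] M [0.157 0.276 0.024] Maxis -0.02 0.02699200773472645
```

Run:
```python
from h import *
im=env.snapshot('wrist');crop(im,150,80,400,280,3,'pics/w4c.png')
im=env.snapshot('side');crop(im,120,180,280,340,4,'pics/d4c.png');print(env.state()['opening'])
```

```text
0.018901878143138286
```

View pics/w4c.png

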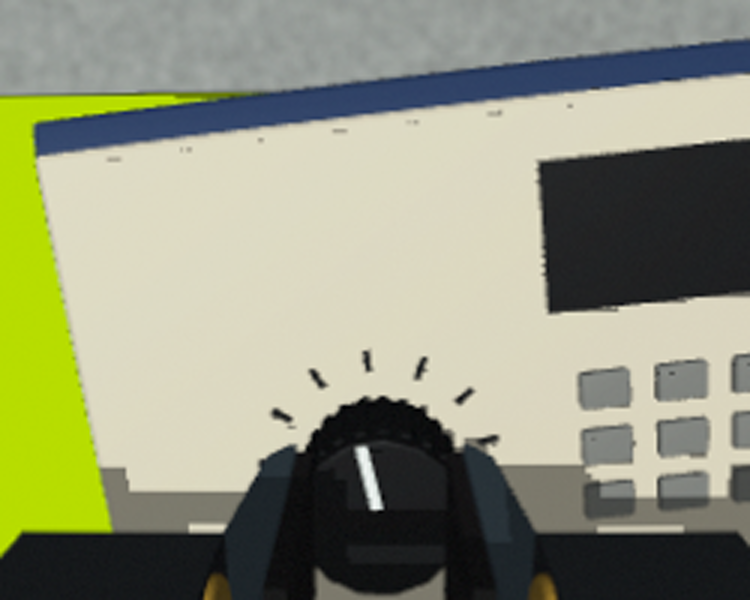

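View pics/d4c.png

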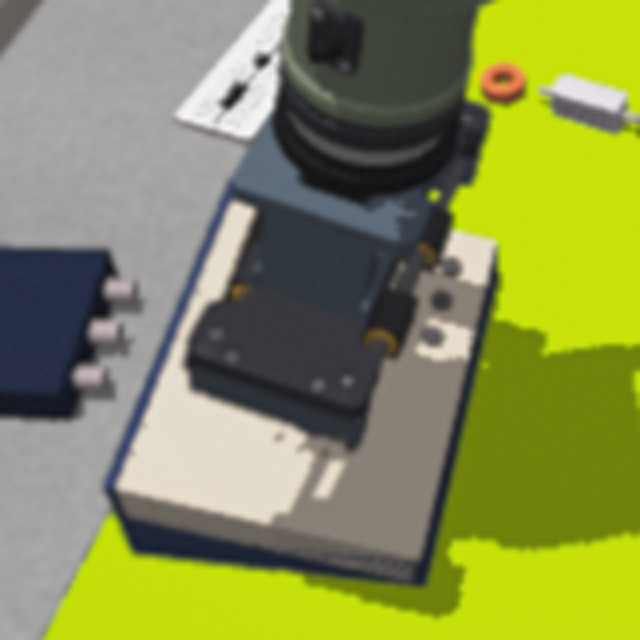

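```bash
python3 -m jog '[[[0,0,0],[0,0,0],1],[[0,0,0],[0,0,0],1],[[0,0,0],[0,0,0],1],[[0,0,0],[0,0,0],1]]' 3
python3 rel.py;  python3 - <<'E'
from h import *
im=env.snapshot('wrist');crop(im,200,180,350,280,5,'pics/w5c.png');print(env.state()['opening'])
E
```

```text
time_s: 4.23
tcp_pos: [0.6165, 0.2222, 0.0525]
eef_rot: [-0.431, 0.444, -0.549, 0.562]
force: [-1.4, 1.0, 5.2]
opening: 0.0006
t 4.2333 tcp above grip -0.016504261366511546 perp err [ 0.0005 -0.0004  0.0001] tool y [ 0.233  0.026 -0.972] jaw x [ 0.003 -1.    -0.026]
q [ 0.36  0.45  1.77 -0.09  0.69  1.99] F [-1.39  0.98  5.19] M [0.149 0.296 0.058] Maxis 0.014 0.0005781812111448328
0.00041471108327666975
```

View pics/w5c.png

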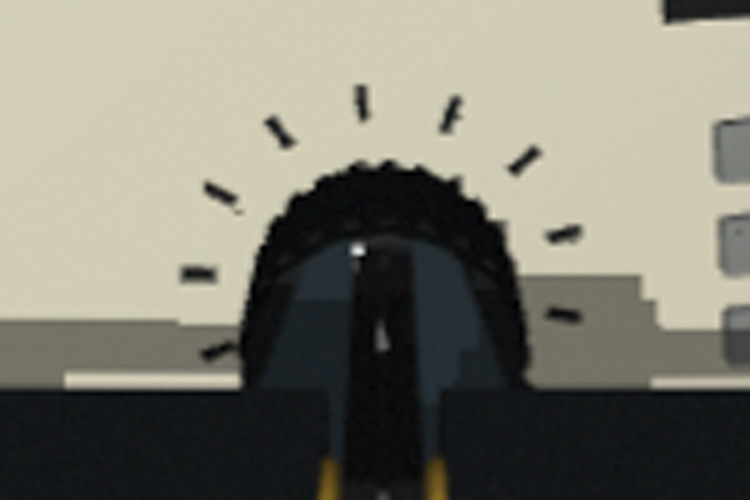

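```bash
python3 -m jog '[[[0,0,0],[0,0,0],-0.4],[[0,0,0],[0,0,0],-0.4],[[0,0,0],[0,0,0],-0.4],[[0,0,0],[0,0,0],-0.4],[[0,0,0],[0,0,0],-0.4],[[0,0,0],[0,0,0],-0.4],[[0,0,0],[0,0,0],-0.4],[[0,0,0],[0,0,0],-0.4],[[0,0,0],[0,0,0],-0.4],[[0,0,0],[0,0,0],-0.4]]' 3
python3 rel.py;  python3 - <<'E'
from h import *
im=env.snapshot('wrist');crop(im,150,80,400,280,3,'pics/w6c.png')
im=env.snapshot('side');crop(im,120,180,280,340,4,'pics/d6c.png');print(env.state()['opening'])
E
```

```text
time_s: 5.12
tcp_pos: [0.6157, 0.2219, 0.0514]
eef_rot: [-0.432, 0.445, -0.548, 0.561]
force: [0.1, -0.8, 0.1]
opening: 0.0629
t 5.1167 tcp above grip -0.01747341571771923 perp err [ 0.0014 -0.0001  0.0004] tool y [ 0.231  0.025 -0.973] jaw x [ 0.003 -1.    -0.025]
q [ 0.36  0.45  1.77 -0.09  0.69  1.99] F [ 0.07 -0.76  0.11] M [ 0.012  0.255 -0.007] Maxis -0.016 0.06292003059682429
0.06368256132081339
```

View pics/w6c.png

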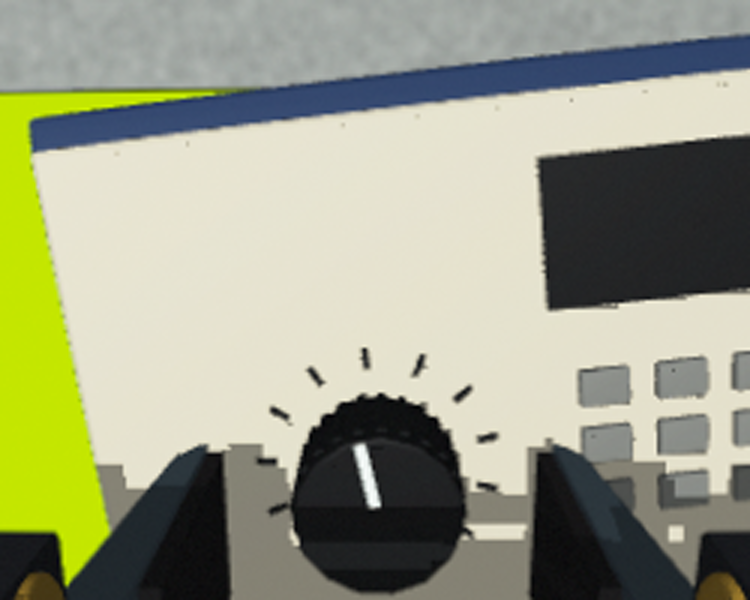

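View pics/d6c.png

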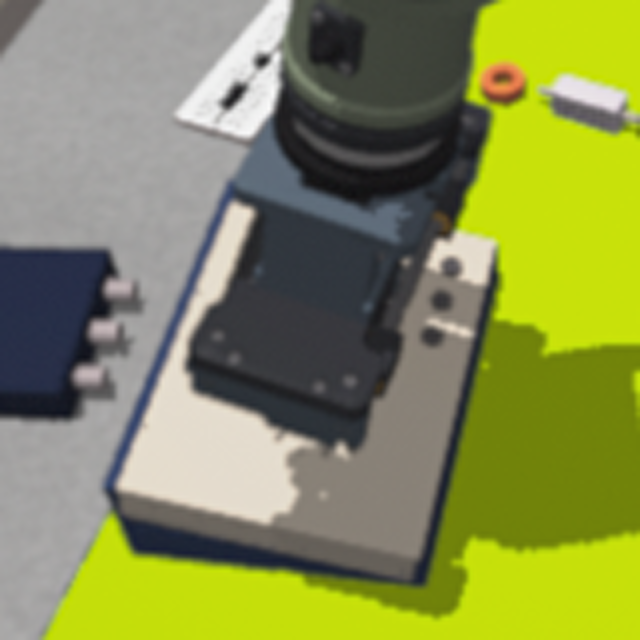

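```bash
python3 -m jog '[[[0,0,0],[0,0,0],0],[[0,0,0],[0,0,0],0.2],[[0,0,0],[0,0,0],0.2],[[0,0,0],[0,0,0],0.2]]' 15;python3 rel.py; python3 -m jog '[[[0,0,0],[0,0,0],0.3],[[0,0,0],[0,0,0],0.3]]' 15;python3 rel.py
```

```text
time_s: 5.55
tcp_pos: [0.616, 0.222, 0.0519]
eef_rot: [-0.432, 0.444, -0.548, 0.561]
force: [-0.2, 0.5, 0.1]
opening: 0.04
t 5.55 tcp above grip -0.01702952455670431 perp err [ 0.001  -0.0002  0.0003] tool y [ 0.232  0.025 -0.972] jaw x [ 0.003 -1.    -0.025]
q [ 0.36  0.45  1.77 -0.09  0.69  1.99] F [-0.2   0.48  0.07] M [ 0.038  0.203 -0.014] Maxis -0.028 0.04002442769572027
time_s: 5.72
tcp_pos: [0.6162, 0.2222, 0.0525]
eef_rot: [-0.432, 0.444, -0.548, 0.562]
force: [-1.1, -0.2, 2.2]
opening: 0.0321
t 5.7167 tcp above grip -0.016525454260968943 perp err [ 0.0008 -0.0004  0.0002] tool y [ 0.232  0.026 -0.972] jaw x [ 0.003 -1.    -0.026]
q [ 0.36  0.45  1.77 -0.09  0.69  1.99] F [-1.06 -0.21  2.23] M [0.06  0.326 0.03 ] Maxis 0.007 0.03211658571089914
```

Run:
```python
from h import *
for n in('side','scene'):
    c=cam(n)
    for z in(.19,.21): print(n,z,proj(c,[[.574+sx*a,sy*.016,z] for sx in(-1,1) for a in(.046,.059) for sy in(-1,1)]).round(0).tolist())
d=cv2.imread('pics/side0.png')[:,:,::-1];crop(d,180,80,320,180,5,'pics/d0f.png')
```

```text
side 0.19 [[272.0, 158.0], [268.0, 167.0], [278.0, 159.0], [274.0, 168.0], [230.0, 152.0], [225.0, 161.0], [224.0, 151.0], [219.0, 160.0]]
side 0.21 [[271.0, 150.0], [267.0, 159.0], [277.0, 151.0], [274.0, 160.0], [229.0, 145.0], [224.0, 153.0], [223.0, 144.0], [218.0, 153.0]]
scene 0.19 [[280.0, 186.0], [295.0, 189.0], [281.0, 181.0], [296.0, 184.0], [269.0, 220.0], [285.0, 223.0], [267.0, 225.0], [284.0, 228.0]]
scene 0.21 [[280.0, 179.0], [295.0, 182.0], [281.0, 175.0], [296.0, 177.0], [269.0, 214.0], [285.0, 217.0], [267.0, 219.0], [284.0, 222.0]]
```

View pics/d0f.png

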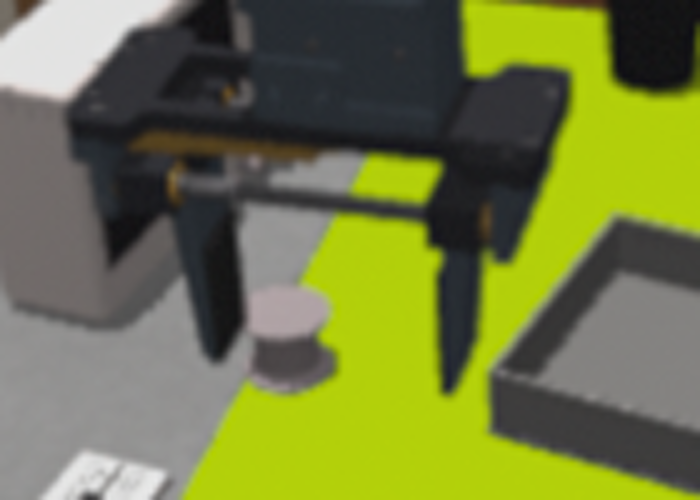

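```bash
python3 -m jog '[[[0,0,0],[0,0,0],-0.4],[[0,0,0],[0,0,0],-0.4],[[0,0,0],[0,0,0],-0.4],[[0,0,0],[0,0,0],-0.4],[[0.1,0,-0.5],[0,0,0],-0.4],[[0.2,0,-1],[0,0,0],-0.4],[[0.3,0,-1.4],[0,0,0],-0.4],[[0.3,0,-1.4],[0,0,0],-0.4],[[0.3,0,-1.4],[0,0,0],-0.4]]' 5
python3 rel.py;  python3 - <<'E'
from h import *
st=env.state();im=env.snapshot('wrist');crop(im,150,80,400,280,3,'pics/w7c.png');np.savez('w7.npz',T=cam('wrist',st)[2])
E
```

```text
time_s: 6.47
tcp_pos: [0.6188, 0.2218, 0.0371]
eef_rot: [-0.432, 0.445, -0.548, 0.561]
force: [-0.7, -0.3, -0.2]
opening: 0.0637
t 6.4667 tcp above grip -0.032017169578258 perp err [0.0018 0.0004 0.0005] tool y [ 0.231  0.025 -0.973] jaw x [ 0.003 -1.    -0.025]
q [ 0.36  0.47  1.78 -0.09  0.67  2.  ] F [-0.66 -0.32 -0.23] M [-0.02   0.152  0.04 ] Maxis 0.04 0.06368090012541712
```

View pics/w7c.png

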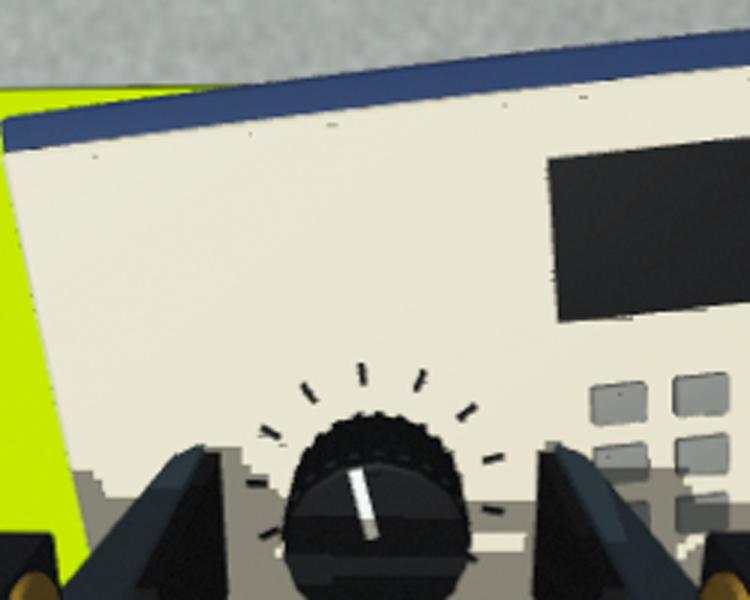

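```bash
python3 -m jog '[[[0.2,0,-0.4],[0,0,0],-0.4],[[0.25,0,-0.5],[0,0,0],-0.4],[[0.25,0,-0.5],[0,0,0],0],[[0.25,0,-0.5],[0,0,0],0.1],[[0.25,0,-0.5],[0,0,0],1],[[0.25,0,-0.5],[0,0,0],1],[[0.25,0,-0.5],[0,0,0],1],[[0.25,0,-0.5],[0,0,0],1]]' 3
python3 rel.py;  python3 - <<'E'
from h import *
st=env.state();im=env.snapshot('wrist');crop(im,150,80,400,280,3,'pics/w8c.png')
E
```

```text
time_s: 7.18
tcp_pos: [0.6216, 0.2226, 0.0331]
eef_rot: [-0.431, 0.445, -0.548, 0.562]
force: [-0.7, 2.5, 0.7]
opening: 0.036
t 7.1833 tcp above grip -0.03661849872390701 perp err [-0.     -0.0003  0.    ] tool y [ 0.232  0.026 -0.972] jaw x [ 0.003 -1.    -0.026]
q [ 0.36  0.48  1.78 -0.09  0.66  1.99] F [-0.72  2.5   0.65] M [0.42  0.301 0.107] Maxis -0.001 0.035991672824160964
```

View pics/w8c.png

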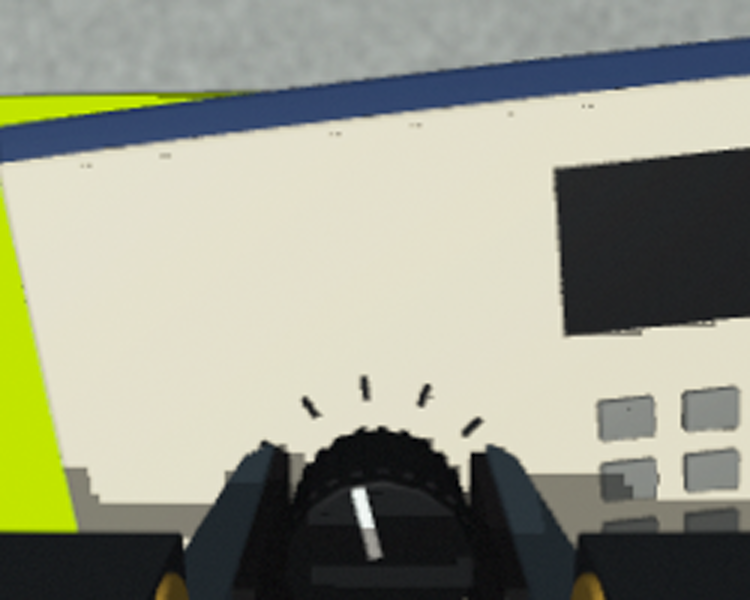

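```bash
python3 -m jog '[[[0,0.05,0],[0,0,0],1],[[0,0.05,0],[0,0,0],1],[[0,0.05,0],[0,0,0],1]]' 3; python3 rel.py; python3 -m jog '[[[0,0,0],[0,0,0],1],[[0,0,0],[0,0,0],1],[[0,0,0],[0,0,0],1]]' 20; python3 rel.py
```

```text
time_s: 7.48
tcp_pos: [0.6216, 0.2226, 0.0331]
eef_rot: [-0.432, 0.444, -0.548, 0.562]
force: [-1.4, 1.7, 2.1]
opening: 0.0357
t 7.4833 tcp above grip -0.03663154326555438 perp err [-0.     -0.0003  0.    ] tool y [ 0.232  0.026 -0.972] jaw x [ 0.003 -1.    -0.026]
q [ 0.36  0.48  1.78 -0.09  0.66  2.  ] F [-1.37  1.69  2.11] M [0.329 0.362 0.086] Maxis -0.002 0.03565858478191273
time_s: 7.73
tcp_pos: [0.6216, 0.2226, 0.0331]
eef_rot: [-0.432, 0.444, -0.548, 0.562]
force: [-1.5, 1.8, 1.3]
opening: 0.0355
t 7.7333 tcp above grip -0.03663136176498441 perp err [-0.     -0.0002  0.    ] tool y [ 0.232  0.026 -0.972] jaw x [ 0.003 -1.    -0.026]
q [ 0.36  0.48  1.78 -0.09  0.66  2.  ] F [-1.51  1.81  1.26] M [0.295 0.366 0.121] Maxis 0.04 0.03548119317107416
```

```bash
python3 -m jog '[[[0,0,0],[-1.6,-0.18,6.8],1],[[0,0,0],[-3.2,-0.36,13.6],1],[[0,0,0],[-4.9,-0.54,20.4],1],[[0,0,0],[-6.5,-0.72,27.2],1],[[0,0,0],[-8.1,-0.9,34],1],[[0,0,0],[-9.26,-1.03,38.9],1],[[0,0,0],[-9.26,-1.03,38.9],1]]' 20; python3 rel.py;  python3 - <<'E'
from h import *
st=env.state();im=env.snapshot('wrist');crop(im,150,80,400,280,3,'pics/w9c.png')
E
```

```text
time_s: 8.32
tcp_pos: [0.6216, 0.2225, 0.0331]
eef_rot: [-0.593, 0.225, -0.367, 0.68]
force: [-0.6, 2.4, 2.1]
opening: 0.0353
t 8.3167 tcp above grip -0.03665238081433451 perp err [-0.     -0.0002  0.    ] tool y [ 0.232  0.026 -0.972] jaw x [ 0.629 -0.767  0.13 ]
q [ 0.36  0.48  1.78 -0.09  0.66  1.3 ] F [-0.61  2.37  2.15] M [0.324 0.277 0.17 ] Maxis 0.084 0.03533273259764875
```

View pics/w9c.png

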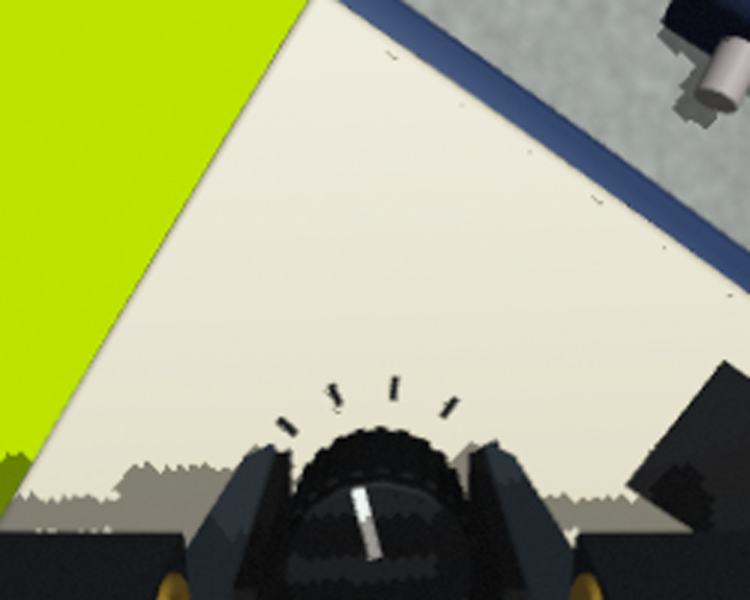

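```bash
python3 -m jog '[[[0,0,0],[-1.6,-0.18,6.8],1],[[0,0,0],[-3.2,-0.36,13.6],1],[[0,0,0],[-4.9,-0.54,20.4],1],[[0,0,0],[-6.5,-0.72,27.2],1],[[0,0,0],[-8.1,-0.9,34],1],[[0,0,0],[-9.7,-1.08,40.8],1],[[0,0,0],[-11.3,-1.26,47.6],1],[[0,0,0],[-13,-1.44,54.4],1],[[0,0,0],[-14.6,-1.62,61.2],1],[[0,0,0],[-16.2,-1.8,68],1],[[0,0,0],[-17.4,-1.93,72.9],1],[[0,0,0],[-17.4,-1.93,72.9],1]]' 20; python3 rel.py;  python3 - <<'E'
from h import *
st=env.state();im=env.snapshot('wrist');crop(im,150,80,400,280,3,'pics/w10c.png')
E
```

```text
time_s: 9.37
tcp_pos: [0.6217, 0.2226, 0.0331]
eef_rot: [0.695, 0.235, -0.069, -0.677]
force: [-0.9, 2.6, 1.6]
opening: 0.0354
t 9.3667 tcp above grip -0.036630735577958616 perp err [-0.0002 -0.0002 -0.    ] tool y [ 0.233  0.026 -0.972] jaw x [0.88  0.419 0.222]
q [ 0.36  0.48  1.78 -0.09  0.66 -0.01] F [-0.9   2.6   1.65] M [0.362 0.171 0.218] Maxis 0.123 0.035426001693301984
```

View pics/w10c.png

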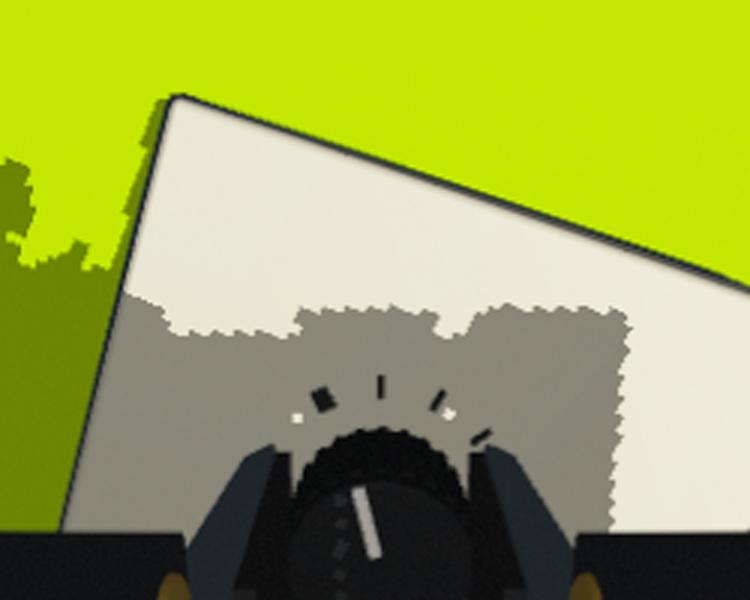

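```bash
python3 -m jog '[[[0,0,0],[-0.93,-0.1,3.9],1],[[0,0,0],[-1.85,-0.2,7.8],1],[[0,0,0],[-1.85,-0.2,7.8],1]]'; python3 rel.py; python3 -m jog '[[[0,0,0],[-0.46,-0.05,1.95],1],[[0,0,0],[-0.46,-0.05,1.95],1]]'; python3 rel.py|tail -1; python3 -m jog '[[[0,0,0],[-0.46,-0.05,1.95],1],[[0,0,0],[-0.46,-0.05,1.95],1]]'; python3 rel.py|tail -1
```

```text
time_s: 9.67
tcp_pos: [0.6217, 0.2226, 0.0331]
eef_rot: [0.688, 0.281, -0.117, -0.659]
force: [-0.9, 1.5, 1.5]
opening: 0.0357
t 9.6667 tcp above grip -0.03664313800747344 perp err [-0.0002 -0.0003 -0.    ] tool y [ 0.232  0.026 -0.972] jaw x [0.815 0.54  0.209]
q [ 0.36  0.48  1.78 -0.09  0.66 -0.15] F [-0.91  1.5   1.53] M [0.359 0.067 0.22 ] Maxis 0.129 0.035692271687818355
time_s: 9.83
tcp_pos: [0.6218, 0.2226, 0.0331]
eef_rot: [0.686, 0.292, -0.128, -0.654]
force: [-0.8, 1.9, 3.0]
opening: 0.0355
q [ 0.36  0.48  1.78 -0.09  0.66 -0.18] F [-0.8   1.93  2.96] M [0.424 0.119 0.166] Maxis 0.06 0.035535513710495785
time_s: 10.0
tcp_pos: [0.6218, 0.2226, 0.0331]
eef_rot: [0.683, 0.303, -0.141, -0.649]
force: [-1.4, 2.0, 2.8]
opening: 0.0355
q [ 0.36  0.48  1.78 -0.09  0.66 -0.22] F [-1.4   2.05  2.84] M [0.422 0.078 0.108] Maxis 0.005 0.03553809675332301
```

Run:
```python
from h import *
st=env.state();im=env.snapshot('wrist');crop(im,150,80,400,280,3,'pics/w11c.png')
```

```text
(no output)
```

View pics/w11c.png

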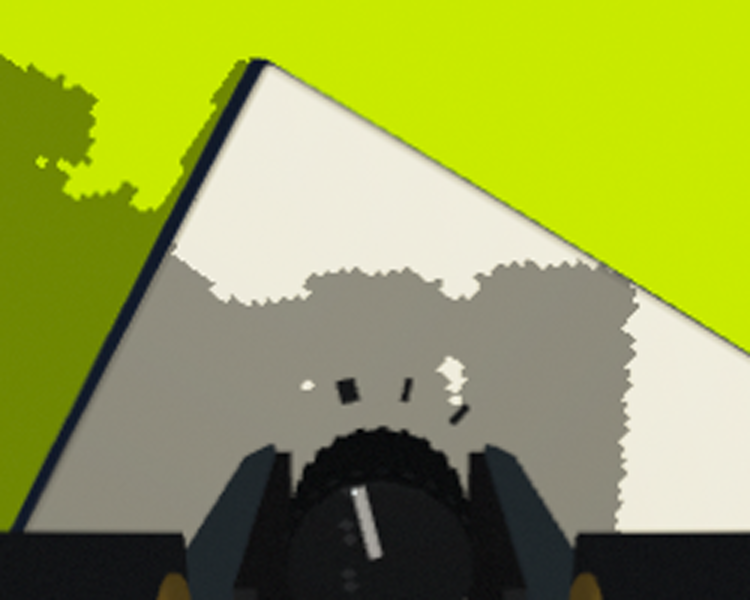

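```bash
for i in 1 ; do python3 -m jog '[[[0,0,0],[-0.46,-0.05,1.95],1],[[0,0,0],[-0.46,-0.05,1.95],1],[[0,0,0],[-0.46,-0.05,1.95],1]]'>/dev/null; python3 rel.py|tail -1; done;  python3 -m jog '[[[0,0,0],[-0.23,-0.03,0.97],1],[[0,0,0],[-0.23,-0.03,0.97],1],[[0,0,0],[-0.23,-0.03,0.97],1]]'; python3 rel.py|tail -1
python3 - <<'E'
from h import *
st=env.state();im=env.snapshot('wrist');crop(im,150,80,400,280,3,'pics/w12c.png')
E
```

```text
q [ 0.36  0.48  1.78 -0.09  0.66 -0.25] F [-1.45  2.35  2.49] M [ 0.51   0.06  -0.025] Maxis -0.144 0.03572426622333509
time_s: 10.55
tcp_pos: [0.6218, 0.2225, 0.0331]
eef_rot: [0.679, 0.321, -0.159, -0.64]
force: [0.4, 2.1, 3.2]
opening: 0.0355
q [ 0.36  0.48  1.78 -0.09  0.66 -0.27] F [0.43 2.1  3.22] M [ 0.311 -0.029 -0.327] Maxis -0.389 0.035522329657734615
```

View pics/w12c.png

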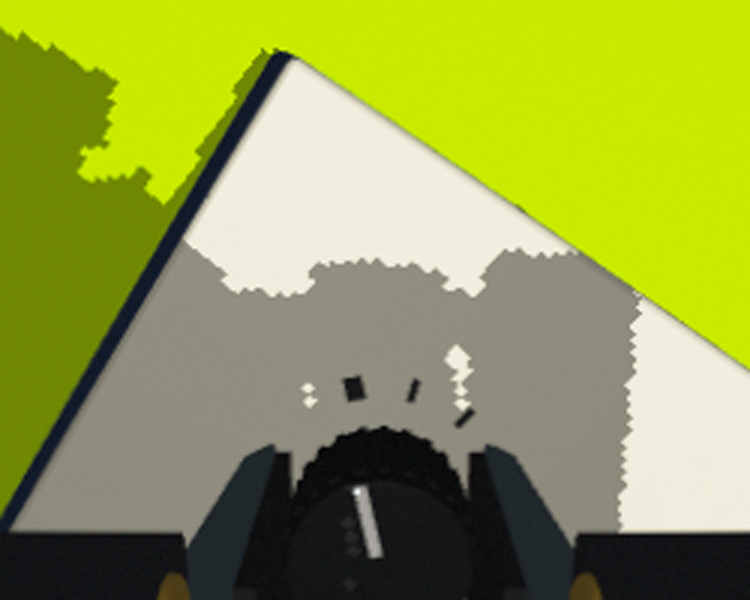

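```bash
python3 -m jog '[[[0,0,0],[0,0,0],-0.3],[[0,0,0],[0,0,0],-0.4],[[0,0,0],[0,0,0],-0.4],[[0,0,0],[0,0,0],-0.4],[[0,0,0],[0,0,0],-0.4]]' 20; python3 -m jog '[[[-0.8,-0.1,3.5],[0,0,0],-0.4],[[-1.6,-0.2,7],[0,0,0],-0.4],[[-2,-0.2,9],[0,0,0],-1],[[-2,-0.2,9],[0,0,0],-1],[[-2,-0.2,9],[0,0,0],-1]]'
python3 rel.py
python3 - <<'E'
from h import *
st=env.state();im=env.snapshot('wrist');cv2.imwrite('pics/w13.png',im[:,:,::-1]);crop(im,150,80,400,280,3,'pics/w13c.png');np.savez('w13.npz',T=cam('wrist',st)[2])
im=env.snapshot('side');cv2.imwrite('pics/d13.png',im[:,:,::-1])
E
```

```text
time_s: 11.02
tcp_pos: [0.6211, 0.2222, 0.0324]
eef_rot: [0.679, 0.321, -0.16, -0.64]
force: [0.3, 0.5, -0.5]
opening: 0.0634
time_s: 11.43
tcp_pos: [0.6019, 0.2207, 0.1242]
eef_rot: [0.679, 0.322, -0.159, -0.64]
force: [-0.1, -0.7, -0.2]
opening: 0.081
t 11.4333 tcp above grip 0.05651062598517997 perp err [-0.0019 -0.0007 -0.0005] tool y [ 0.234  0.027 -0.972] jaw x [0.742 0.641 0.197]
q [ 0.37  0.35  1.72 -0.08  0.84 -0.29] F [-0.13 -0.66 -0.23] M [0.039 0.05  0.018] Maxis 0.008 0.08101630314792176
```

View pics/w13c.png

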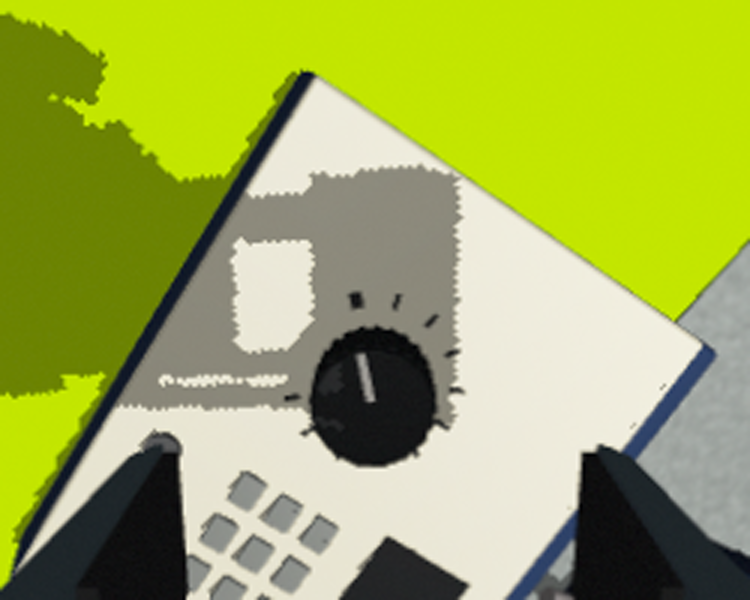

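View pics/d13.png

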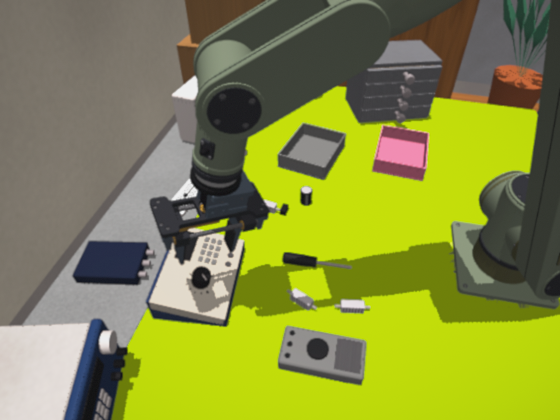

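Run:
```python
from kn import *
A=np.array([-.2316,-.0257,.972])
th=.1107;ex=np.array([np.cos(th)*.972,np.sin(th)*.972,.233]);ey=np.cross(A,ex)
def an(c,G,px,h):
    o,v=ray(c,[np.array(px)/3+[150,80]]);P=o+v[0]*(((G+h*A-o)@A)/(v[0]@A));d=P-G-h*A
    return (np.degrees(np.arctan2(d@ey,d@ex))).round(1)
T=np.load('w13.npz')['T'];c,G=fit(T,A,np.array([310/3+150,437/3+150,326/3+80,467/3+80]),np.array([.6131,.2214,.0687]))
print('ptr',an(c,G,[361,353],.006),'wide tick',an(c,G,[356,300],-.024),'expected 135')
def pts(c,px,name): 
    px=np.array(px)/3+[150,80]
    o,v=ray(c,px); n=A; P=o+v*(((G-.024*A-o)@A)/(v@A))[:,None]; print(name,P.round(4).tolist())
pts(c,[[313,74],[712,350]],'now FL,BL')
for f,px in(('w2',[[152,180],[615,127]]),):
    T=np.load(f+'.npz')['T'];c=(m['mtx'],np.array([m['k1'],0,0,0]),T);pts(c,px,f)
```

```text
grip [0.6131 0.222  0.0687] res [ 0.03 -0.03 -0.55  0.54]
ptr 135.5 wide tick 135.7 expected 135
now FL,BL [[0.5479, 0.2821, 0.0301], [0.6918, 0.2986, 0.0648]]
w2 [[0.5492, 0.2823, 0.0304], [0.6943, 0.2984, 0.0654]]
```

Run:
```python
from h import *
st=env.state();M=R.from_quat(st['eef_rot'])
tx=np.array([0,-1,0]);ty=np.array([0,0,-1.]);D=R.from_matrix(np.c_[tx,ty,np.cross(tx,ty)])
print(np.degrees((D*M.inv()).as_rotvec()))
```

```text
[  14.27994322    8.65806984 -129.31452489]
```

```bash
python3 -m jog '[[[0,0,4],[0,0,0],-1],[[0,-4,8],[1.6,1,-14.4],-1],[[0,-8,8],[1.6,1,-14.4],-1],[[0,-12,8],[3.2,1.9,-28.7],-1],[[0,-16,8],[3.2,1.9,-28.7],-1],[[0,-20,8],[4.8,2.9,-43.1],-1],[[0,-24,8],[4.8,2.9,-43.1],-1],[[0,-28,8],[7.9,4.8,-71.8],-1],[[0,-28,8],[7.9,4.8,-71.8],-1],[[0,-28,8],[7.9,4.8,-71.8],-1],[[0,-28,8],[7.9,4.8,-71.8],-1],[[0,-28,8],[11.1,6.7,-100.6],-1],[[0,-28,8],[11.1,6.7,-100.6],-1],[[0,-28,8],[11.1,6.7,-100.6],-1],[[0,-28,8],[11.1,6.7,-100.6],-1],[[0,-28,8],[14.28,8.66,-129.3],-1],[[0,-28,8],[14.28,8.66,-129.3],-1],[[0,-28,8],[14.28,8.66,-129.3],-1],[[0,-28,8],[14.28,8.66,-129.3],-1],[[0,-28,8],[14.28,8.66,-129.3],-1]]'
python3 - <<'E'
from h import *
st=env.state();M=R.from_quat(st['eef_rot']).as_matrix();print(st['tcp_pos'],M.round(3).tolist(),np.round(st['q'],2))
im=env.snapshot('wrist');cv2.imwrite('pics/w14.png',im[:,:,::-1]);crop(im,200,100,360,260,4.5,'pics/w14c.png');np.savez('w14.npz',T=cam('wrist',st)[2])
E
```

```text
time_s: 13.2
tcp_pos: [0.6012, -0.0599, 0.2004]
eef_rot: [-0.501, 0.502, -0.5, 0.497]
force: [0.1, -0.4, 0.2]
opening: 0.0913
[ 0.60117722 -0.05991741  0.20044859] [[-0.003, -0.005, 1.0], [-1.0, -0.002, -0.003], [0.002, -1.0, -0.005]] [-0.12  0.36  1.47 -0.    1.31  1.46]
```

View pics/w14.png

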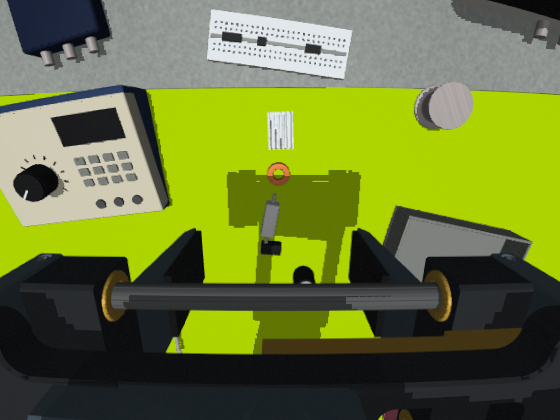

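View pics/w14c.png

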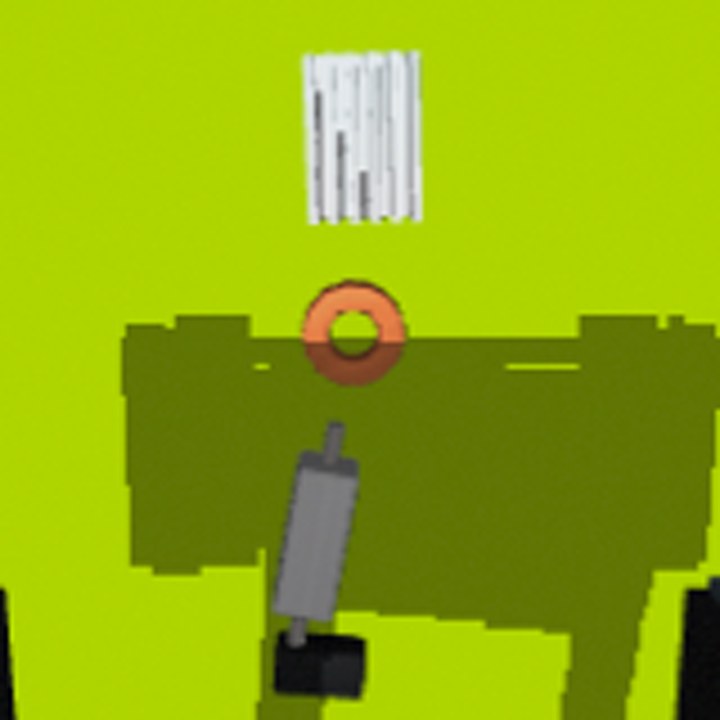

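```bash
cat > ob.py <<'E'
from kn import *
T=np.load('w14.npz')['T'];c=(m['mtx'],np.array([m['k1'],0,0,0]),T)
q=lambda a:np.array(a,float)/4.5+[200,100]
H=onz(c,q([[308,222],[421,220],[303,54],[420,52]]),.025);Rr=onz(c,q([[300,468],[357,476],[331,620],[273,612]]),.022)
for n,X in(('heat',H),('res',Rr)):print(n,X[:,:2].round(4).tolist(),X.mean(0).round(4))
for X,a,b in((H,(0,1),(2,3)),(Rr,(2,3),(0,1))):
    d=X[list(b)].mean(0)-X[list(a)].mean(0);print('len',np.linalg.norm(d),'yaw',np.degrees(np.arctan2(d[1],d[0])),'wid',np.linalg.norm(X[a[0]]-X[a[1]]))
E
python3 ob.py
python3 - <<'E'
from h import *
c=cam('scene')
s=cv2.imread('pics/scene0.png')[:,:,::-1];crop(s,120,150,240,240,6,'pics/tray.png')
E
```

```text
heat [[0.646, -0.0512], [0.6464, -0.0816], [0.6894, -0.0503], [0.6898, -0.0808]] [ 0.6679 -0.066   0.025 ]
res [[0.5764, -0.0482], [0.574, -0.0644], [0.5298, -0.0567], [0.5324, -0.0397]] [ 0.5532 -0.0522  0.022 ]
len 0.043417408643168884 yaw 1.0738947364052835 wid 0.03035114030131009
len 0.04481369407305304 yaw -10.393927416747752 wid 0.017246860468282933
```

View pics/tray.png

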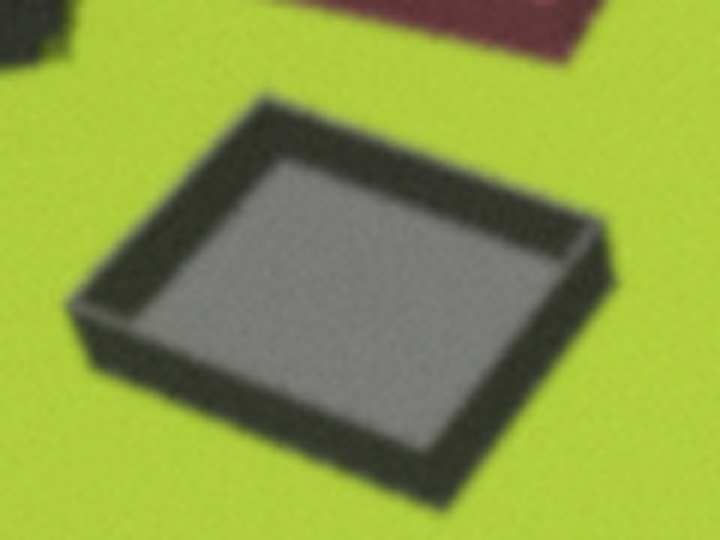

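```bash
python3 -m jog '[[[3.5,-0.3,-2],[0,0,1],-1],[[6.7,-0.6,-4],[0,0,1],-1],[[6.7,-0.6,-8],[0,0,1],-1],[[6.7,-0.6,-12],[0,0,1],-1],[[6.7,-0.6,-16],[0,0,1],-0.8],[[6.7,-0.6,-18],[0,0,1],-0.6],[[6.7,-0.6,-20],[0,0,1],-0.4],[[6.7,-0.6,-21.4],[0,0,1],-0.3],[[6.7,-0.6,-21.4],[0,0,1],-0.3],[[6.7,-0.6,-21.4],[0,0,1],-0.3],[[6.7,-0.6,-21.4],[0,0,1],-0.3]]' 20
python3 - <<'E'
from h import *
im=env.snapshot('wrist');crop(im,150,130,400,330,3,'pics/w15c.png')
im=env.snapshot('side');crop(im,160,140,300,240,5,'pics/d15c.png')
c=cam('scene');r=np.array([[265,95],[603,218],[442,468],[70,303]])/6+[120,150]
P=onz(c,r,.045);print(P.round(3).tolist(),P.mean(0),np.linalg.norm(np.roll(P,-1,0)-P,axis=1))
E
```

```text
time_s: 14.17
tcp_pos: [0.6691, -0.0655, -0.0105]
eef_rot: [0.505, -0.495, 0.496, -0.504]
force: [0.3, -0.6, -0.1]
opening: 0.0588
[[0.398, -0.365, 0.045], [0.434, -0.194, 0.045], [0.576, -0.213, 0.045], [0.53, -0.394, 0.045]] [ 0.48454332 -0.29128501  0.045     ] [0.1747033  0.14291355 0.18604971 0.13584218]
```

View pics/w15c.png

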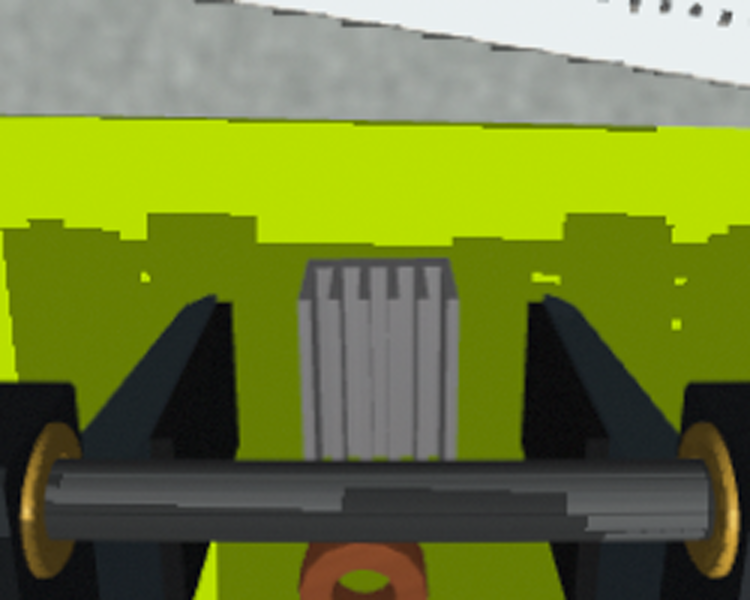

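View pics/d15c.png

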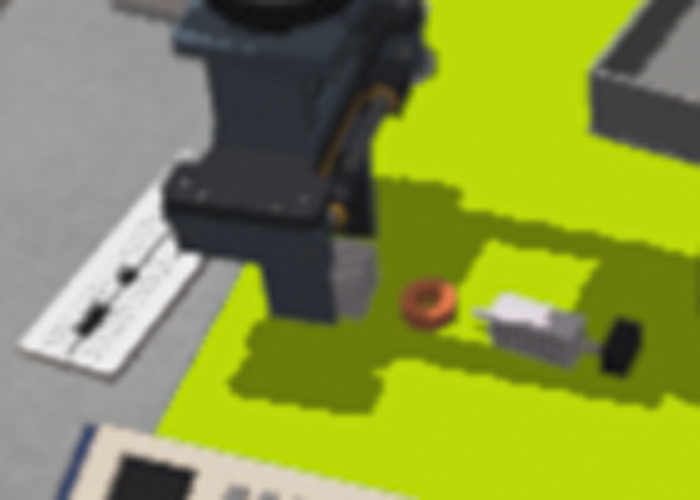

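```bash
python3 -m jog '[[[0,0,-0.2],[0,0,0],-0.3],[[0,0,-0.2],[0,0,0],-0.3],[[0,0,-0.2],[0,0,0],1],[[0,0,-0.2],[0,0,0],1],[[0,0,-0.2],[0,0,0],1],[[0,0,-0.2],[0,0,0],1],[[0,0,-0.2],[0,0,0],1],[[0,0,-0.2],[0,0,0],1],[[0,0,-0.2],[0,0,0],1]]' 20;  python3 -m jog '[[[0,0,1],[0,0,0],1],[[0,0,4],[0,0,0],1],[[0,0,8],[0,0,0],1],[[0,0,12],[0,0,0],1],[[0,0,12],[0,0,0],1],[[0,0,12],[0,0,0],1]]' 20
python3 - <<'E'
from h import *
im=env.snapshot('wrist');crop(im,150,130,400,330,3,'pics/w16c.png')
E
```

```text
time_s: 15.02
tcp_pos: [0.6685, -0.0655, -0.0131]
eef_rot: [0.505, -0.495, 0.496, -0.504]
force: [0.3, 0.0, 0.6]
opening: 0.03
time_s: 15.52
tcp_pos: [0.6705, -0.0657, 0.1109]
eef_rot: [-0.504, 0.493, -0.498, 0.505]
force: [-1.3, 0.7, -2.3]
opening: 0.0302
```

View pics/w16c.png

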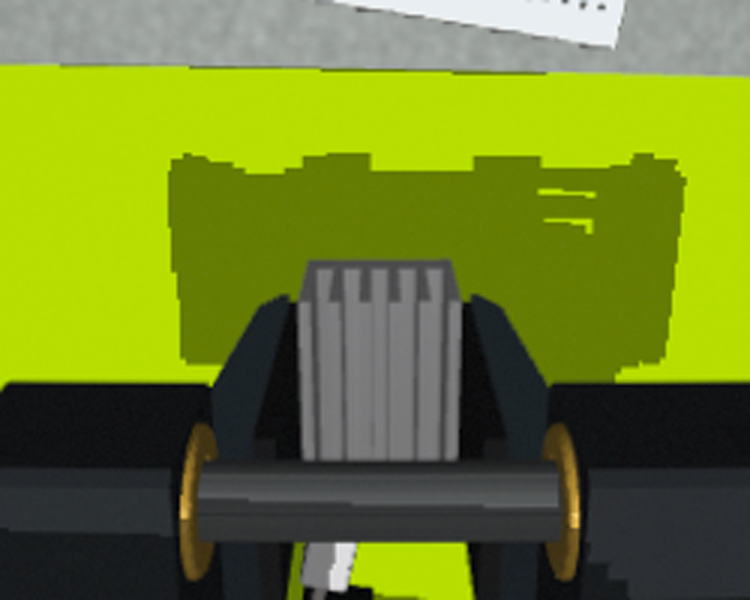

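```bash
python3 -m jog '[[[-3,-3,1],[0,0,-5],1],[[-6,-6,1],[0,0,-11],1],[[-9,-9,1],[0,0,-11],1],[[-12,-12,1],[0,0,-11],1],[[-15,-15,1],[0,0,-11],1],[[-17.6,-18.5,1],[0,0,-11],1],[[-17.6,-18.5,1],[0,0,-11],1],[[-17.6,-18.5,1],[0,0,-11],1],[[-17.6,-18.5,1],[0,0,-11],1]]'
python3 - <<'E'
from h import *
st=env.state();print(st['tcp_pos'],st['force'],st['opening']);im=env.snapshot('wrist');cv2.imwrite('pics/w17.png',im[:,:,::-1]);np.savez('w17.npz',T=cam('wrist',st)[2])
im=env.snapshot('scene');crop(im,120,130,320,280,4,'pics/s17c.png')
E
```

```text
time_s: 16.32
tcp_pos: [0.4921, -0.25, 0.1158]
eef_rot: [-0.455, 0.542, -0.541, 0.453]
force: [-1.1, -0.2, 0.2]
opening: 0.0299
[ 0.49212289 -0.25002973  0.11579434] [-1.08595775 -0.18941296  0.21444316] 0.029946450636339477
```

View pics/w17.png

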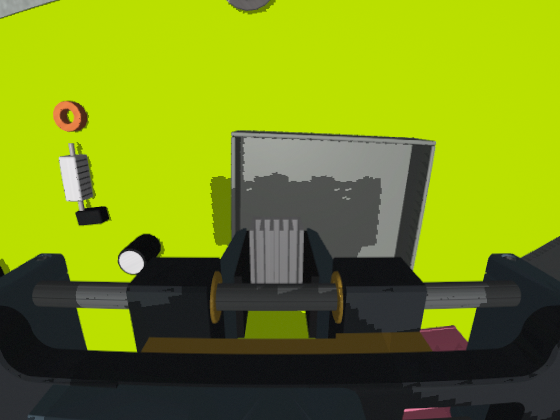

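View pics/s17c.png

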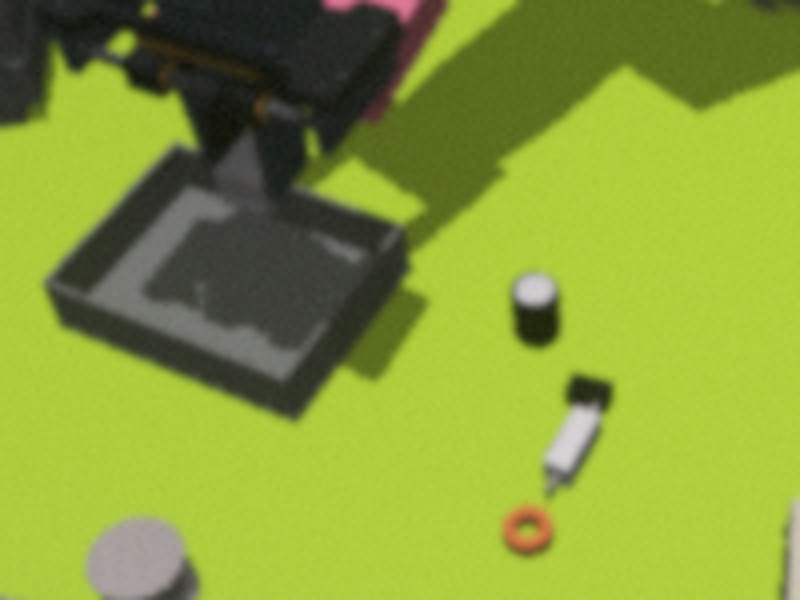

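Run:
```python
from kn import *
T=np.load('w17.npz')['T'];c=(m['mtx'],np.array([m['k1'],0,0,0]),T)
P=onz(c,[[233,132],[434,141],[234,200]],.045);print(P.round(4).tolist(),np.linalg.norm(P[0]-P[1]))
d=P[0]-P[1];yaw=np.arctan2(-d[0],d[1]);print(np.degrees(yaw))
mid=(P[0]+P[1])/2; print(mid-.07*np.array([np.cos(yaw),np.sin(yaw),0]))
```

```text
[[0.5673, -0.2261, 0.045], [0.5302, -0.3973, 0.045], [0.5084, -0.2142, 0.045]] 0.1751673595012727
-12.224856610715603
[ 0.48034947 -0.29688605  0.045     ]
```

```bash
python3 -m jog '[[[0,-0.8,0],[0,0,0],1],[[0,-0.8,-3],[0,0,0],1],[[0,-0.8,-6],[0,0,0],1],[[0,-0.8,-9],[0,0,0],1],[[0,-0.8,-11],[0,0,0],1],[[0,-0.8,-11.9],[0,0,0],1],[[0,-0.8,-11.9],[0,0,0],1],[[0,-0.8,-11.9],[0,0,0],1]]'; python3 -c "
from station import env;print(env.state()['force'])"
```

```text
time_s: 17.08
tcp_pos: [0.4935, -0.2585, -0.0019]
eef_rot: [0.456, -0.541, 0.542, -0.454]
force: [-0.0, 0.2, -0.2]
opening: 0.0301
[-0.02456721  0.21200358 -0.24065224]
```

```bash
python3 -m jog '[[[0,0,-0.3],[0,0,0],1],[[0,0,-0.6],[0,0,0],1],[[0,0,-0.6],[0,0,0],1]]'; python3 -m jog '[[[0,0,0],[0,0,0],0],[[0,0,0],[0,0,0],0],[[0,0,0],[0,0,0],0],[[0,0,0],[0,0,0],0],[[0,0,3],[0,0,0],0],[[0,0,7],[0,0,0],0],[[0,0,11],[0,0,0],-1],[[0,0,13],[0,0,0],-1],[[0,0,13],[0,0,0],-1]]'
python3 - <<'E'
from h import *
st=env.state();im=env.snapshot('wrist');cv2.imwrite('pics/w18.png',im[:,:,::-1])
E
```

```text
time_s: 17.33
tcp_pos: [0.493, -0.2587, -0.0075]
eef_rot: [0.455, -0.541, 0.542, -0.454]
force: [-0.1, -0.2, -0.9]
opening: 0.0298
time_s: 18.08
tcp_pos: [0.4958, -0.2603, 0.1276]
eef_rot: [0.454, -0.537, 0.546, -0.455]
force: [1.0, 0.5, 0.0]
opening: 0.0626
```

View pics/w18.png

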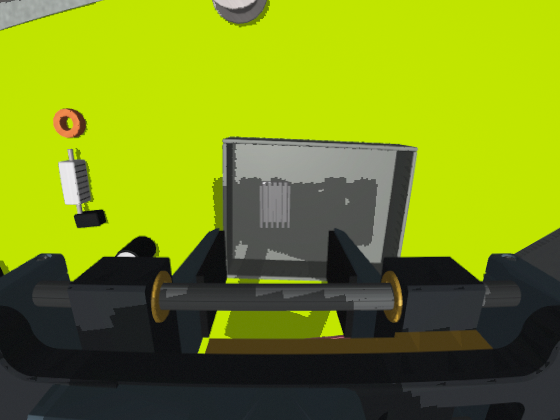

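```bash
python3 -m jog '[[[1,4,0],[0,0,0],-1],[[2,8,0],[0,0,0],-1],[[3,12,0],[0,0,0],-0.6],[[4,16,0],[0,0,0],-0.4],[[6,20.7,0],[0,0,0],-0.4],[[6,20.7,0],[0,0,0],-0.4],[[6,20.7,-2],[0,0,0],-0.4],[[6,20.7,-4],[0,0,0],-0.4],[[6,20.7,-4],[0,0,0],-0.4],[[6,20.7,-4],[0,0,0],-0.4]]'
python3 - <<'E'
from h import *
st=env.state();M=R.from_quat(st['eef_rot']).as_matrix();print(st['tcp_pos'],M[:,0],M[:,1]);im=env.snapshot('wrist');crop(im,180,120,380,280,4,'pics/w19c.png');np.savez('w19.npz',T=cam('wrist',st)[2])
E
```

```text
time_s: 18.97
tcp_pos: [0.5508, -0.0516, 0.08]
eef_rot: [-0.457, 0.543, -0.541, 0.452]
force: [-0.6, -0.1, 0.3]
opening: 0.064
[ 0.55076429 -0.05158693  0.07995302] [-0.17359129 -0.98481355  0.00288752] [-0.00621045 -0.00183728 -0.99997903]
```

View pics/w19c.png

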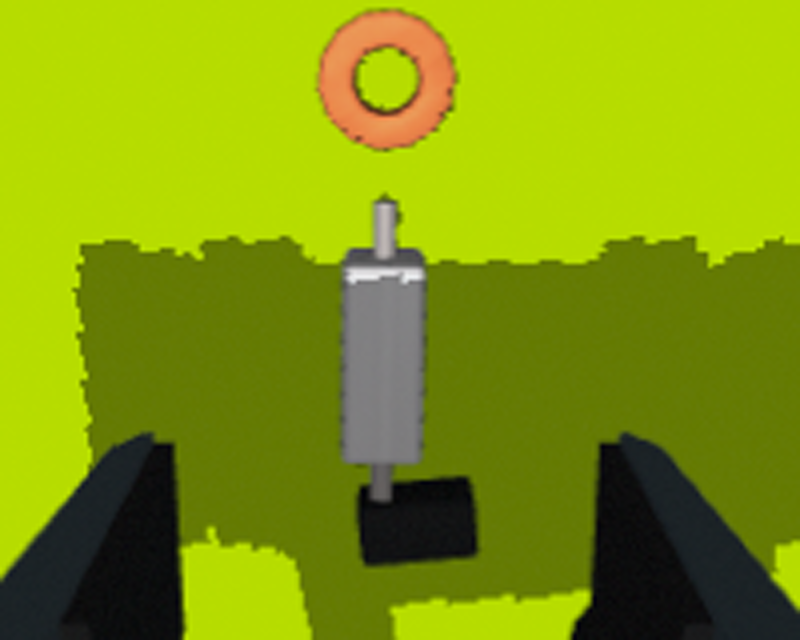

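Run:
```python
from kn import *
T=np.load('w19.npz')['T'];c=(m['mtx'],np.array([m['k1'],0,0,0]),T)
print(onz(c,np.array([[383,366],[384,267],[382,465]])/4+[180,120],.022))
```

```text
[[ 0.55330401 -0.05194457  0.022     ]
 [ 0.57500139 -0.05599086  0.022     ]
 [ 0.53049837 -0.04769132  0.022     ]]
```

```bash
python3 -m jog '[[[0.3,0,-3],[0,0,0],-0.4],[[0.3,0,-6],[0,0,0],-0.4],[[0.3,0,-8],[0,0,0],-0.4],[[0.3,0,-9.3],[0,0,0],-0.4],[[0.3,0,-9.3],[0,0,0],-0.4],[[0.3,0,-9.3],[0,0,0],1],[[0.3,0,-9.3],[0,0,0],1],[[0.3,0,-9.3],[0,0,0],1],[[0.3,0,-9.3],[0,0,0],1],[[0.3,0,-9.3],[0,0,0],1],[[0.3,0,-9.3],[0,0,0],1],[[0.3,0,-9.3],[0,0,0],1],[[0.3,0,-9.3],[0,0,0],1]]' 20; python3 -m jog '[[[0,0,1],[0,0,0],1],[[0,0,4],[0,0,0],1],[[0,0,8],[0,0,0],1],[[0,0,12],[0,0,0],1],[[0,0,13],[0,0,0],1],[[0,0,13],[0,0,0],1]]' 20
python3 - <<'E'
from h import *
im=env.snapshot('wrist');crop(im,150,130,400,330,3,'pics/w20c.png')
E
```

```text
time_s: 20.1
tcp_pos: [0.5556, -0.0515, -0.0109]
eef_rot: [0.455, -0.541, 0.542, -0.454]
force: [0.7, -0.4, 2.3]
opening: 0.0179
time_s: 20.6
tcp_pos: [0.5583, -0.0518, 0.1234]
eef_rot: [0.453, -0.539, 0.544, -0.456]
force: [0.7, -0.1, -0.4]
opening: 0.0181
```

View pics/w20c.png

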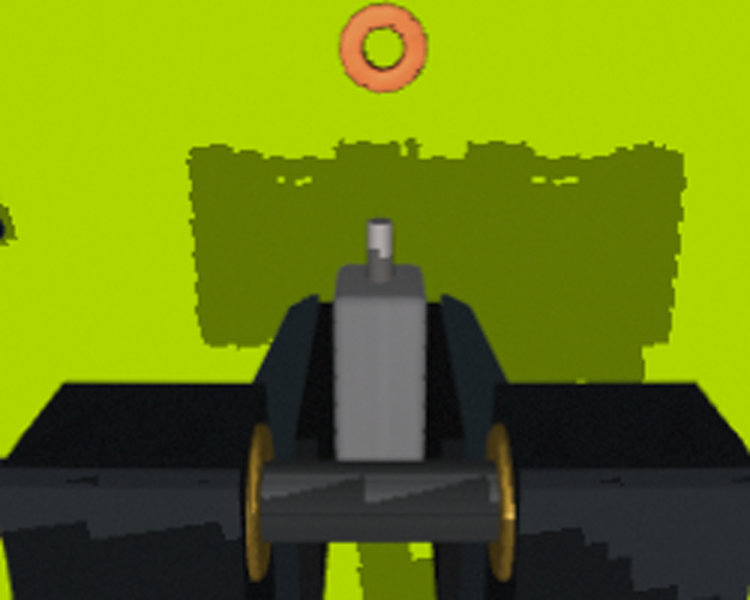

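```bash
python3 -m jog '[[[-1,-4,0],[0,0,0],1],[[-2,-8,0],[0,0,0],1],[[-3,-12,0],[0,0,0],1],[[-4.5,-16,0],[0,0,0],1],[[-5.5,-20,0],[0,0,0],1],[[-6.5,-24,0],[0,0,0],1],[[-7.8,-27.8,0],[0,0,0],1],[[-7.8,-27.8,0],[0,0,0],1],[[-7.8,-27.8,-3],[0,0,0],1],[[-7.8,-27.8,-4],[0,0,0],1],[[-7.8,-27.8,-4],[0,0,0],1],[[-7.8,-27.8,-4],[0,0,0],1]]'
python3 - <<'E'
from h import *
im=env.snapshot('wrist');cv2.imwrite('pics/w21.png',im[:,:,::-1])
E
```

```text
time_s: 21.65
tcp_pos: [0.4767, -0.3281, 0.0773]
eef_rot: [-0.456, 0.543, -0.54, 0.454]
force: [0.3, 0.3, -0.1]
opening: 0.0179
```

View pics/w21.png

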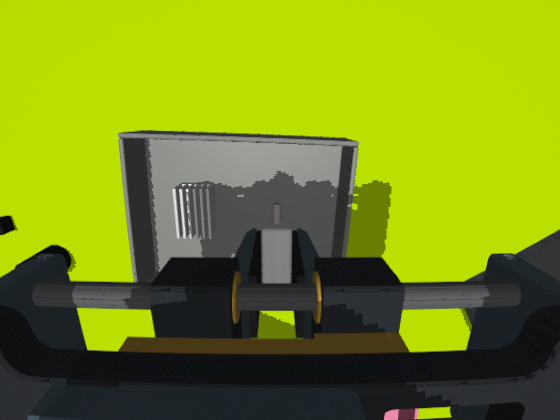

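```bash
python3 -m jog '[[[0,0,-3],[0,0,0],1],[[0,0,-6],[0,0,0],1],[[0,0,-7.7],[0,0,0],1],[[0,0,-8.3],[0,0,0],1],[[0,0,-8.3],[0,0,0],1],[[0,0,-8.3],[0,0,0],1]]'; python3 -m jog '[[[0,0,0],[0,0,0],0.2],[[0,0,0],[0,0,0],0.2],[[0,0,0],[0,0,0],0.2],[[0,0,0],[0,0,0],0.2],[[0,0,0],[0,0,0],0.2],[[0,0,3],[0,0,0],0.2],[[0,0,7],[0,0,0],0.2],[[0,0,11],[0,0,0],0],[[0,0,15],[0,0,0],-1],[[0,0,18],[0,0,0],-1],[[0,0,18],[0,0,0],-1],[[0,0,18],[0,0,0],-1]]'
python3 - <<'E'
from h import *
im=env.snapshot('wrist');cv2.imwrite('pics/w22.png',im[:,:,::-1])
im=env.snapshot('scene');cv2.imwrite('pics/s22.png',im[:,:,::-1])
im=env.snapshot('side');cv2.imwrite('pics/d22.png',im[:,:,::-1])
E
```

```text
time_s: 22.2
tcp_pos: [0.4787, -0.3298, -0.0029]
eef_rot: [0.455, -0.54, 0.543, -0.454]
force: [0.3, 0.6, 1.2]
opening: 0.0179
time_s: 23.2
tcp_pos: [0.4784, -0.3302, 0.1782]
eef_rot: [0.455, -0.54, 0.544, -0.454]
force: [-0.0, 0.4, -1.1]
opening: 0.0672
```

View pics/w22.png

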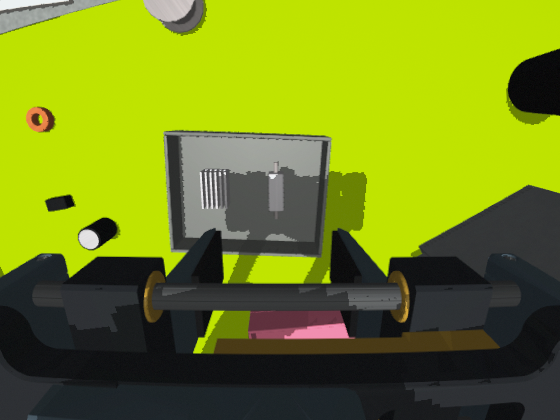

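View pics/s22.png

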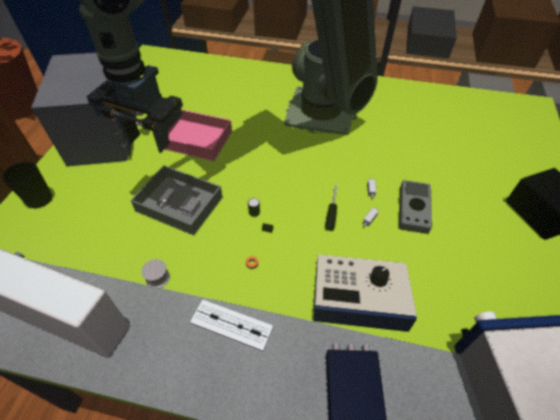

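View pics/d22.png

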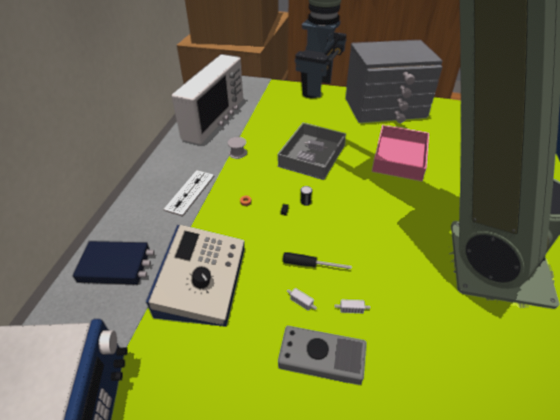

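Run:
```python
from h import *
for n in('side','scene'):
    a=cv2.imread(f'pics/{n}0.png');b=cv2.imread(f'pics/{n[0] if n=="scene" else "d"}22.png')
    x0,y0,x1,y1=(140,215,255,325) if n=='side' else (305,245,420,335)
    A=np.float32(cv2.cvtColor(a,6)[y0:y1,x0:x1]);B=np.float32(cv2.cvtColor(b,6)[y0:y1,x0:x1]);print(n,cv2.phaseCorrelate(A,B,cv2.createHanningWindow(A.shape[::-1],cv2.CV_32F)))
d=cv2.imread('pics/d22.png')[:,:,::-1];d0=cv2.imread('pics/side0.png')[:,:,::-1]
crop(np.hstack([d0[170:330,140:320],d[170:330,140:320]]),0,0,360,160,2.2,'pics/cmp.png')
```

```text
side ((0.0902107353546242, -0.02811361862409001), 0.8582307263215383)
scene ((-0.03311925923831893, 0.010569320842918728), 0.8874296686384413)
```

View pics/cmp.png

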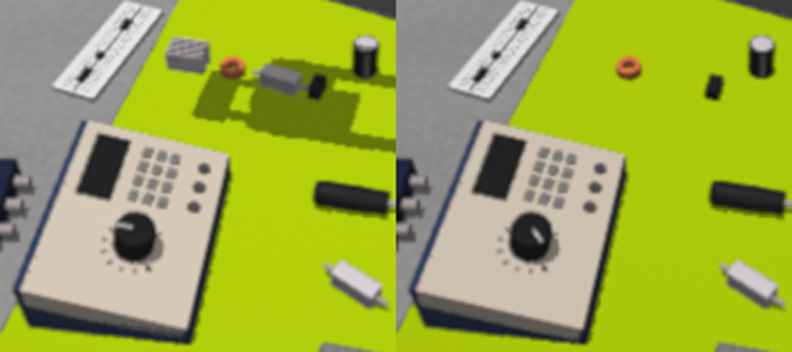

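Supply and bystanders show no shift (under 0.1 px), and the pointer sits at the widest tick. Handing in.

```bash
python3 -c "
from station import env;print(env.state()['time_s'],env.close_job())"
```

```text
the job is handed in; nothing more can be done
23.35 None
```

The bench is shut down and the job was handed in at 23.4 s. I turned the knob about 130° anticlockwise to its end stop first. Then I put the heatsink and the right-most resistor into the grey tray.

**Last checks:**
- **Knob:** the wrist moment about its axis rose sharply at the end of the turn. In the wrist picture afterwards, the pointer read 135.5° and the widest tick 135.7° (135° expected).
- **Supply:** its shift between the first and last pictures was under 0.1 px in both fixed cameras.
- **Parts and bystanders:** the heatsink and resistor lie in the tray, the gripper is clear of everything, and I saw no bystander that had moved.

**What disagreed:** the real fingertips end about 20 mm short of the reported TCP. Because of this my first grasp closed at the knob's top edge without holding it. That left no visible change, and I set all later heights for the 20 mm.

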